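# Demagnetise tube stubs in the coil tunnel before welding

## Robot

A 7-joint arm with a two-finger parallel gripper is mounted at the origin on the work surface. World frame = base frame: x ahead of the robot, y to its left, z up, the work surface at z = 0. Lengths are in mm, angles in rad, forces in N, time in s.
With the tool pointing down it reaches from about 400 to 875 mm from the base axis. Payload 4.4 kg.
Tool frame: the origin (TCP) lies at the very end of the fingers, on their centre line; the grasp point (between the pads) lies 19 mm behind it; z points along the fingers, y is the direction in which the jaws open and shut (so a half turn about z gives the same grasp; the last joint's range is limited). The gripper opens to 85 mm and grips with 20 to 120 N. Pads are 22 mm wide; open, the fingers measure 114 mm over their backs; the gripper's body (76 mm by 85 mm) begins 54 mm behind the grasp point. The pads swing forward as they close: fully open they stand 13 mm farther back than shut.
Start: joints at [-1.282, 0.628, 0.038, 1.517, -0.027, 0.996, -0.02], TCP at [225.789, 609.538, 231.313] pointing down, gripper open.
Joint ranges: [-3.06, 3.06], [-0.37, 2.12], [-1.25, 1.32], [0.18, 2.47], [-1.1, 4.24], [0.23, 1.98], [-2.94, 2.94]. Speed limits (rad/s): [2.57, 2.57, 3.14, 3.14, 3.14, 3.14, 3.14].

## Interface

Orientations are given as [roll, pitch, yaw] about the fixed x, y, z axes, in that order (R = Rz(yaw) Ry(pitch) Rx(roll)).
In Python, from cell import read_state, get_image, calibration, finish_job gives the robot as it stands. The module is installed in compiled form; this text tells all that it offers.
- The arm moves only by the tool apply_moves, never from a script. Its argument "increments" is a list of rows, each an object of numbers: "tx", "ty", "tz": the shift along the world's x, y, z in m; "rx", "ry", "rz": the turn, a rotation vector about the world's x, y, z in units of 5 degrees (1.0 is 5 degrees); "claw": the finger opening in m, from 0 to 0.0854. In form: [{"tx": .., "ty": .., "tz": .., "rx": .., "ry": .., "rz": .., "claw": ..}, ...]. A call has 1 to 12 rows; each row is the pose to reach, as a shift and turn from the pose commanded when the call began; what a row does not reach only later rows make up. A row lasts 1/10 s, in which the tool goes at most 50 mm and 8.59 degrees, less where a joint would pass 70% of its speed; a pose out of reach is approached as far as the arm can. A call with a gripper value outside its range is refused whole. The fingers move at their own pace and stop on an object; the grip force is fixed at half the most. Time passes only in rows, so rows that repeat a pose let the fingers close. It gives the time, the measured TCP pose, the force and the opening at its end, in the units of the state.
- read_state(): the state, without advancing time (a new reading comes with each control period).
- get_image(name): name is "side" or "top"; returns the picture (384x512x3 uint8, red, green, blue); there is no depth.
- calibration(name): a dict with "camera_matrix" (3x3 intrinsics, pixels), "distortion" ([k1, k2, p1, p2, k3] as OpenCV has them; the pictures are not rectified), "origin" and "attitude" of the camera in the world. Camera axes: x right, y up, looking along -z (the intrinsics and any distortion apply to the point x, -y, -z); pixel columns grow to the right and rows downward; lengths in mm; the calibration is good to about 2 mm. A picture is of the moment at which its call begins. calibration takes no time and is no camera call.
- finish_job(): hands the job in, once; it reports no verdict.
The state is a dict: "clock": time; "qpos": joint angles; "qd": joint speeds; "tau": joint torques, N m; "eef_pos": TCP position; "tool_rot": TCP orientation; "force": force on the tool from outside, world axes, zero at the start; "torque": the same for the moment, N m; "width": finger opening in mm.
Only numpy, scipy, OpenCV 4.12 (cv2) and the standard library are available. Lean on these libraries where they do the work, as an engineer would, in place of code of your own. Each camera call takes 0.05 s, during which the arm holds its last target. There are 200 camera calls.

## Task

Demagnetise the flanged tube stubs: load all that are on the table into the tray of the aluminium shuttle and wind the wing key of the coil's timer clockwise to its stop, while the shuttle is still at the end of the coil tunnel to the robot's right. Then slide the loaded shuttle along the table through the tunnel until its tray is wholly out on the other side, and unload every stub into the plywood out-tray, leaving the shuttle there. Do not lift the shuttle, and leave the square tube, the angle piece and the stop box alone.

Things in the scene. Friction and masses are not known exactly. Their poses are not given: they have to be found in the camera images.
- stub1_mid (a point): Bare steel flanged tube stub, loose, 120 g, 40 mm tall: round flange 46 mm diameter x 6 mm thick at the bottom, tube 34 mm outer diameter above it, open at the top. Starts upright on the table, to the far side of the shuttle. 2 or 3 of the 4 are present (None: absent). The point is on its axis, 20 mm above its underside; z is the tube's axis, up.
- stub2_mid (a point): Bare steel flanged tube stub, loose, 120 g, 40 mm tall: round flange 46 mm diameter x 6 mm thick at the bottom, tube 34 mm outer diameter above it, open at the top. Starts upright on the table, to the far side of the shuttle. 2 or 3 of the 4 are present (None: absent). The point is on its axis, 20 mm above its underside; z is the tube's axis, up.
- stub3_mid (a point): Bare steel flanged tube stub, loose, 120 g, 40 mm tall: round flange 46 mm diameter x 6 mm thick at the bottom, tube 34 mm outer diameter above it, open at the top. Starts upright on the table, to the far side of the shuttle. 2 or 3 of the 4 are present (None: absent). The point is on its axis, 20 mm above its underside; z is the tube's axis, up.
- stub4_mid (a point): Bare steel flanged tube stub, loose, 120 g, 40 mm tall: round flange 46 mm diameter x 6 mm thick at the bottom, tube 34 mm outer diameter above it, open at the top. Starts upright on the table, to the far side of the shuttle. 2 or 3 of the 4 are present (None: absent). The point is on its axis, 20 mm above its underside; z is the tube's axis, up.
- shuttle_bay (a point): Loose low aluminium shuttle, 0.6 kg. In front (own +y) a tray 64 mm wide (x), 166 long (y), 16 tall, walls and floor 5: inside 54 x 156 mm. Behind it a flat tail 34 mm wide, 6 thick. Point: centre of the tray floor, 5 mm above its underside; y points forward through the tunnel, z up. Three stubs fit in a row 52 mm apart. Starts before the tunnel, a little askew and off centre.
- shuttle_fin (a point): Upright grip fin at the shuttle's tail end for pushing it: 12 mm thick (x), 36 mm long (y), from 6 to 56 mm above the table. The point is 212 mm behind the tray's centre, 38 mm above the table; same axes as the shuttle. It turns a little in the grip as the shuttle drags. The fin never needs to enter the tunnel and is too tall for it.
- coil: Fixed grey coil tunnel with black housing. Origin on the table, mid-tunnel. The tunnel runs along its y (in at -y, out at +y), 70 mm long, inside 80 mm wide (x) and 55 high, walls 13 mm, top face 80 mm above the table. Housing at x 53 to 173, y -50 to 45 mm, 60 tall, timer key on top at x 118, y 5 mm. z up.
- key (a joint): Turn of the timer's wing key in rad, clockwise seen from above is positive, 0 run down, 3.8 at the stop; starts 0 to 0.6. Fully wound is above 3.5. A weak spring (0.01 N m per rad) resists, friction (0.06 N m) keeps the key where it is left.
- key_grip (a point): Steel wing of the timer key: 46 mm long (its own x) by 10 mm thick (y), from 70 to 104 mm above the table. The point is on the vertical turning axis, 89 mm above the table; its x axis turns with the wing.
- outtray_in (a point): Fixed plywood out-tray, open, 120 (x) by 180 mm (y), 18 mm tall, walls and floor 5 mm: inside 110 x 170 mm. The point is the centre of its inner floor, 5 mm above the table; z up.
- squaretube: Bystander: steel square tube 40 x 40 mm, 150 mm long (its y), origin at the centre of its underside. Leave it.
- angle: Bystander: steel angle piece 50 x 60 mm, 56 mm tall, origin at the centre of its underside. Leave it.
- stopbox: Bystander: grey box 90 x 70 x 60 mm with a red mushroom button on top, 86 mm tall overall, origin at the centre of its underside. Leave it.
Not all that is in view belongs to the job. Leave any green look-alike of the part that bears stub2_mid alone.

How it is judged (in metres and radians):
On the way, in this order (a step that is already met when the one before it is completed fails the run):
1. all the stubs present are in the shuttle's tray and the key is fully wound, the shuttle still before the tunnel (x of stub1_mid in the frame of shuttle_bay between -0.016 and 0.016 m and y of stub1_mid in the frame of shuttle_bay between -0.062 and 0.062 m and z of stub1_mid in the frame of shuttle_bay between 0.01 and 0.032 m and x of stub2_mid in the frame of shuttle_bay between -0.016 and 0.016 m and y of stub2_mid in the frame of shuttle_bay between -0.062 and 0.062 m and z of stub2_mid in the frame of shuttle_bay between 0.01 and 0.032 m and x of stub3_mid in the frame of shuttle_bay between -0.016 and 0.016 m and y of stub3_mid in the frame of shuttle_bay between -0.062 and 0.062 m and z of stub3_mid in the frame of shuttle_bay between 0.01 and 0.032 m and x of stub4_mid in the frame of shuttle_bay between -0.016 and 0.016 m and y of stub4_mid in the frame of shuttle_bay between -0.062 and 0.062 m and z of stub4_mid in the frame of shuttle_bay between 0.01 and 0.032 m and value of joint key above 3.5 rad and height (world z) of shuttle_bay below 0.02 m and y of shuttle_bay in the frame of coil below -0.1 m), for 0.2 s.
2. the loaded shuttle is inside the tunnel (x of stub1_mid in the frame of shuttle_bay between -0.016 and 0.016 m and y of stub1_mid in the frame of shuttle_bay between -0.062 and 0.062 m and z of stub1_mid in the frame of shuttle_bay between 0.01 and 0.032 m and x of stub2_mid in the frame of shuttle_bay between -0.016 and 0.016 m and y of stub2_mid in the frame of shuttle_bay between -0.062 and 0.062 m and z of stub2_mid in the frame of shuttle_bay between 0.01 and 0.032 m and x of stub3_mid in the frame of shuttle_bay between -0.016 and 0.016 m and y of stub3_mid in the frame of shuttle_bay between -0.062 and 0.062 m and z of stub3_mid in the frame of shuttle_bay between 0.01 and 0.032 m and x of stub4_mid in the frame of shuttle_bay between -0.016 and 0.016 m and y of stub4_mid in the frame of shuttle_bay between -0.062 and 0.062 m and z of stub4_mid in the frame of shuttle_bay between 0.01 and 0.032 m and value of joint key above 3.5 rad and height (world z) of shuttle_bay below 0.02 m and x of shuttle_bay in the frame of coil between -0.012 and 0.012 m and y of shuttle_bay in the frame of coil between -0.05 and 0.05 m), for 0.1 s.
3. the loaded tray is out on the other side of the tunnel (x of stub1_mid in the frame of shuttle_bay between -0.016 and 0.016 m and y of stub1_mid in the frame of shuttle_bay between -0.062 and 0.062 m and z of stub1_mid in the frame of shuttle_bay between 0.01 and 0.032 m and x of stub2_mid in the frame of shuttle_bay between -0.016 and 0.016 m and y of stub2_mid in the frame of shuttle_bay between -0.062 and 0.062 m and z of stub2_mid in the frame of shuttle_bay between 0.01 and 0.032 m and x of stub3_mid in the frame of shuttle_bay between -0.016 and 0.016 m and y of stub3_mid in the frame of shuttle_bay between -0.062 and 0.062 m and z of stub3_mid in the frame of shuttle_bay between 0.01 and 0.032 m and x of stub4_mid in the frame of shuttle_bay between -0.016 and 0.016 m and y of stub4_mid in the frame of shuttle_bay between -0.062 and 0.062 m and z of stub4_mid in the frame of shuttle_bay between 0.01 and 0.032 m and value of joint key above 3.5 rad and height (world z) of shuttle_bay below 0.02 m and y of shuttle_bay in the frame of coil above 0.11 m), for 0.2 s.
At the end, for the whole second after the job is handed in: Every stub present lies or stands in the out-tray (inside its walls, on its floor), the shuttle's tray is out of the tunnel at the end to the robot's left (its centre more than 110 mm past the tunnel's middle), flat on the table, and the key is still wound above 3.5 rad (x of stub1_mid in the frame of outtray_in between -0.042 and 0.042 m and y of stub1_mid in the frame of outtray_in between -0.072 and 0.072 m and z of stub1_mid in the frame of outtray_in between 0.01 and 0.032 m and x of stub2_mid in the frame of outtray_in between -0.042 and 0.042 m and y of stub2_mid in the frame of outtray_in between -0.072 and 0.072 m and z of stub2_mid in the frame of outtray_in between 0.01 and 0.032 m and x of stub3_mid in the frame of outtray_in between -0.042 and 0.042 m and y of stub3_mid in the frame of outtray_in between -0.072 and 0.072 m and z of stub3_mid in the frame of outtray_in between 0.01 and 0.032 m and x of stub4_mid in the frame of outtray_in between -0.042 and 0.042 m and y of stub4_mid in the frame of outtray_in between -0.072 and 0.072 m and z of stub4_mid in the frame of outtray_in between 0.01 and 0.032 m and value of joint key above 3.5 rad and height (world z) of shuttle_bay below 0.02 m and y of shuttle_bay in the frame of coil above 0.11 m); the robot touches nothing.
It fails at once if the shuttle is lifted off the table (its tray or its tail by more than 20 mm) (height (world z) of shuttle_bay above 0.025 m or height (world z) of shuttle_fin above 0.058 m).
It fails at once if a bystander is shifted by more than 20 mm (distance of any of squaretube, angle, stopbox from where it was at the start of the episode above 0.02 m).
Of stub1, stub2, stub3, stub4 only 2 to 3 are there at a start; the rules pass over those that are not, and their reading is None.
At some moment in a run one of stub1, stub2, stub3, stub4 may be knocked a few centimetres aside while the robot is not near it.
Once in a run the grip may slacken for a moment while it holds something.
It also fails if it takes over 210 s, if anything falls off the work surface, if the arm or the gripper's body presses on something with over 40 N, if the wrist force passes 120 N, or if a joint passes its speed limit or range.

## Working session

There is one attempt and no reset: what is moved stays moved. The work goes in short steps, Python scripts to look and compute and a tool call to move; the robot and the scene stay as the last step left them, time stands still between calls to the robot, and variables do not carry over. Pictures are saved under pics/ and viewed, about 12 in all and at most 16, crops included, and the job is handed in when it is done.

Besides the shell and the picture viewer there is one more tool, called after "Request:" by a JSON object that holds its "api" and its "payload", one argument or row to a line. apply_moves: Moves the arm, as the interface text tells. Its arguments: {"type":"object","properties":{"increments":{"type":"array"}},"required":["increments"]}

```bash
mkdir -p pics
cat > h.py <<'E'
import numpy as np, cv2
from cell import *
from scipy.spatial.transform import Rotation as R
def snap(n,f,crop=None,s=1):
    im=get_image(n)[:,:,::-1]
    cv2.imwrite(f'pics/{f}_raw.png',im)
    show(f,f,crop,s)
def show(src,f,crop=None,s=1):
    im=cv2.imread(f'pics/{src}_raw.png')
    if crop: x0,y0,x1,y1=crop; im=im[y0:y1,x0:x1]
    cv2.imwrite(f'pics/{f}.png',cv2.resize(im,None,fx=s,fy=s,interpolation=cv2.INTER_CUBIC))
def cam(n):
    c=calibration(n); A=np.array(c['attitude'],float)
    if A.shape!=(3,3): A=R.from_euler('xyz',A).as_matrix()
    return np.array(c['camera_matrix'],float),np.array(c['distortion'],float),np.array(c['origin'],float),A
def px2w(n,uv,z):
    K,D,o,A=cam(n)
    p=cv2.undistortPoints(np.array(uv,float).reshape(-1,1,2),K,D)[:,0]
    d=np.c_[p[:,0],-p[:,1],-np.ones(len(p))]@A.T
    return o+d*((np.asarray(z)-o[2])/d[:,2])[:,None]
def w2px(n,P):
    K,D,o,A=cam(n)
    q=(np.array(P,float).reshape(-1,3)-o)@A*[1,-1,-1]
    return cv2.projectPoints(q,np.zeros(3),np.zeros(3),K,D)[0][:,0]
E
python3 - <<'E'
from h import *
for n in('side','top'): print(calibration(n)); snap(n,n+'0',None,1.5)
s=read_state(); print({k:np.round(v,3) for k,v in s.items()})
E
```

```text
{'camera_matrix': array([[487.00826983,   0.        , 256.20643587],
       [  0.        , 487.00826983, 189.58586816],
       [  0.        ,   0.        ,   1.        ]]), 'distortion': array([-0.12653486,  0.        ,  0.        ,  0.        ,  0.        ]), 'origin': array([  31.62190309, -542.06291959, 1000.12537727]), 'attitude': array([ 0.75172809,  0.01557222, -0.84362767])}
{'camera_matrix': array([[451.36357378,   0.        , 255.33581761],
       [  0.        , 451.36357378, 197.83265201],
       [  0.        ,   0.        ,   1.        ]]), 'distortion': array([0.03547091, 0.        , 0.        , 0.        , 0.        ]), 'origin': array([ 552.38553718,   14.1912036 , 1419.31342456]), 'attitude': array([ 0.06947369,  0.01616856, -1.59545616])}
{'clock': np.float64(0.1), 'qpos': array([-1.282,  0.629,  0.038,  1.518, -0.027,  0.996, -0.02 ]), 'qd': array([ 0.   , -0.003,  0.001, -0.004,  0.   ,  0.002,  0.002]), 'tau': array([ 3.0000e-03, -5.6452e+01,  1.2310e+00, -1.9397e+01,  1.1000e-02,
        5.0000e-03,  0.0000e+00]), 'eef_pos': array([225.614, 608.975, 230.475]), 'tool_rot': array([-3.14 ,  0.   ,  2.787]), 'force': array([0.67 , 0.749, 0.035]), 'torque': array([-0.021,  0.02 , -0.025]), 'width': np.float64(85.509)}
```

View pics/top0.png

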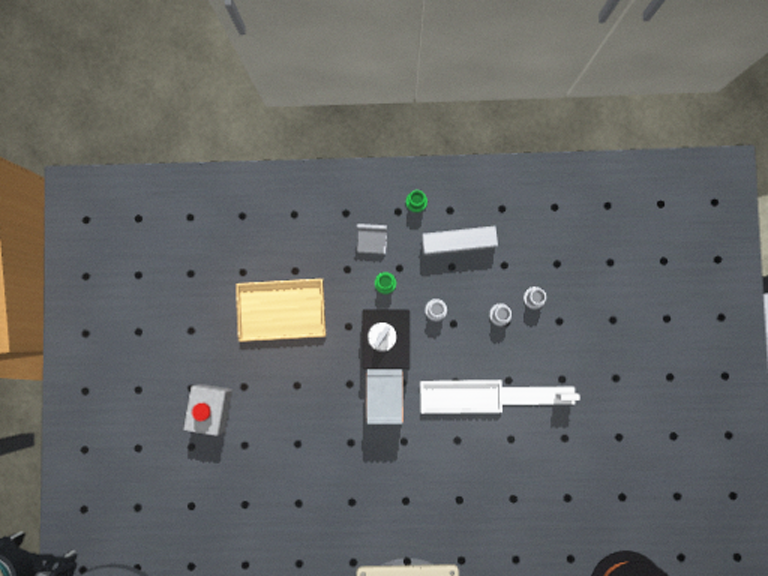

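View pics/side0.png

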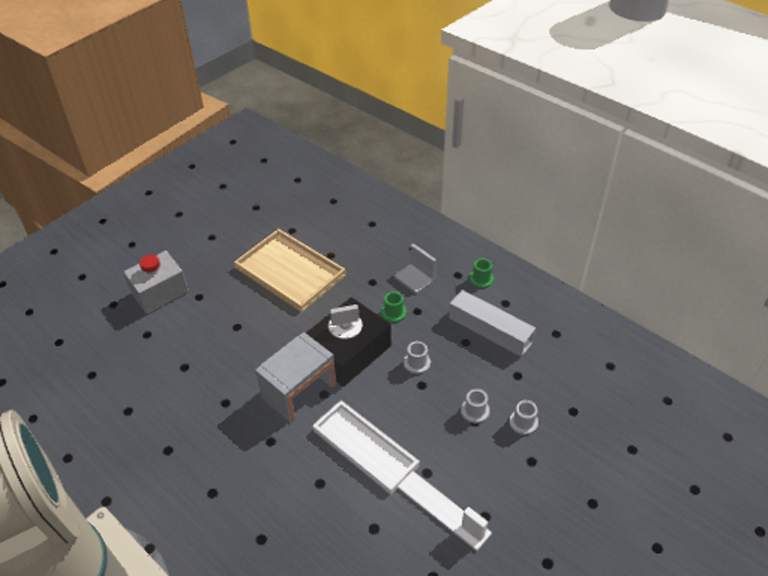

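Stub candidates in the top view (1.5x pixels) are grey at (436,310), (501,315) and (535,297), and green at (417,201) and (385,283). The job is the three grey ones. The tray is around (460,397), the fin (567,397), the tunnel (384,397), the key (382,337) and the out-tray (281,310). I'll check this in a close crop.

Run:
```python
from h import *
show('top0','top0c',(236,180,396,292),5)
```

```text
(no output)
```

View pics/top0c.png

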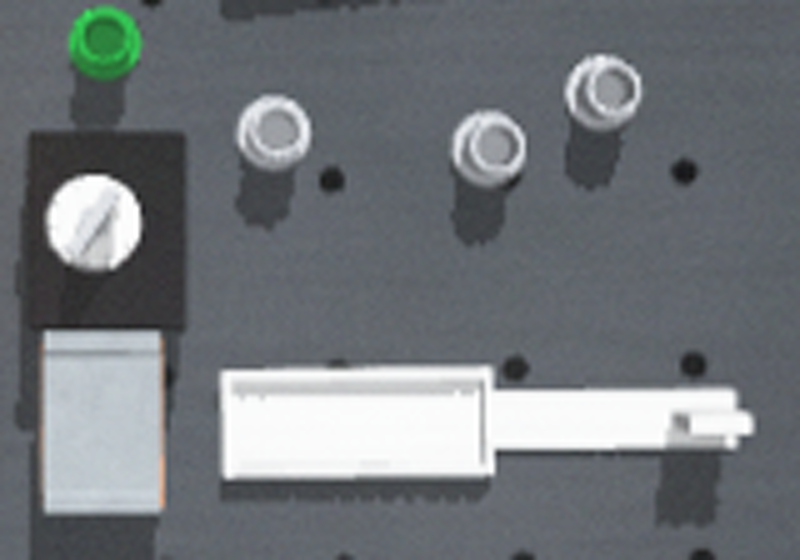

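Run:
```python
from h import *
def f(l,z): 
    l=np.array(l,float); return np.round(px2w('top',np.c_[236+(l[:,0]+.5)/5-.5,180+(l[:,1]+.5)/5-.5],z)[:,:2],1).tolist()
print('flange',f([(274,134),(488,149),(602,93)],6))
print('rim',f([(280,129),(497,146),(613,90)],40))
t=f([(220,370),(222,480),(493,366),(494,475)],16);print('tray',t,np.mean(t,0))
print('tailend',f([(738,388),(738,449)],6))
print('fintop',f([(686,412),(754,411),(754,434),(686,434)],56))
t=f([(43,330),(163,330),(163,513),(43,513)],80);print('coil',t,np.mean(t,0))
print('key disc',f([(94,222)],68),'wing',f([(118,192),(76,252)],104))
q=np.array([(237,283),(325,281),(325,340),(238,343)])/1.5
t=px2w('top',q,18)[:,:2];print('out',np.round(t,1).tolist(),t.mean(0))
q=np.array([(332,323),(358,319),(357,307),(331,310)])/1.5
print('wing side',np.round(px2w('side',q,[72,72,104,104]),1).tolist())
show('side0','side0c',(210,195,260,235),12)
```

```text
flange [[621.6, -74.5], [608.8, -207.5], [642.0, -279.6]]
rim [[622.9, -76.1], [609.2, -207.7], [641.5, -279.3]]
tray [[476.2, -36.1], [409.1, -35.4], [474.8, -204.0], [408.5, -202.0]] [ 442.15  -119.375]
tailend [[457.5, -355.4], [420.3, -353.6]]
fintop [[447.3, -311.0], [447.1, -351.1], [433.6, -350.5], [434.4, -310.4]]
coil [[505.6, 69.9], [503.9, -0.9], [397.3, 2.0], [398.9, 72.3]] [451.425  35.825]
key disc [[568.6, 38.4]] wing [[585.3, 23.4], [551.1, 48.7]]
out [[687.0, 337.6], [686.4, 154.3], [563.9, 156.6], [562.3, 336.7]] [624.88648108 246.2977305 ]
wing side [[547.8, 53.0, 72.0], [582.5, 26.2, 72.0], [581.3, 25.5, 104.0], [548.7, 53.1, 104.0]]
```

View pics/side0c.png

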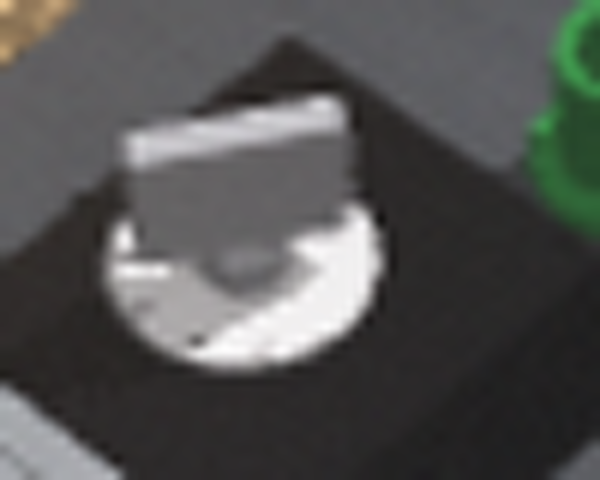

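The three grey stubs are A (622,-75), B (609,-207) and C (642,-279). The wing key is at (569,38) with its wing at about -38°. The shuttle is nearly straight, about 5 mm off the coil axis in x. I'll wind the key first.

Request:
{"api": "apply_moves", "payload": {
  "increments": [
    {"tx": 0.343,"ty": -0.571,"rz": -3.5,"claw": 0.045},
    {"tx": 0.343,"ty": -0.571,"rz": -3.5,"claw": 0.045},
    {"tx": 0.343,"ty": -0.571,"rz": -3.5,"claw": 0.045},
    {"tx": 0.343,"ty": -0.571,"rz": -3.5,"claw": 0.045},
    {"tx": 0.343,"ty": -0.571,"rz": -3.5,"claw": 0.045},
    {"tx": 0.343,"ty": -0.571,"rz": -3.5,"claw": 0.045},
    {"tx": 0.343,"ty": -0.571,"rz": -3.5,"claw": 0.045},
    {"tx": 0.343,"ty": -0.571,"rz": -3.5,"claw": 0.045},
    {"tx": 0.343,"ty": -0.571,"rz": -3.5,"claw": 0.045},
    {"tx": 0.343,"ty": -0.571,"rz": -3.5,"claw": 0.045},
    {"tx": 0.343,"ty": -0.571,"rz": -3.5,"claw": 0.045},
    {"tx": 0.343,"ty": -0.571,"rz": -3.5,"claw": 0.045}
  ]
}}

```text
$.increments[0]: bad value
```

Request:
{"api": "apply_moves", "payload": {
  "increments": [
    {"tx": 0.343,"ty": -0.571,"tz": 0.0,"rx": 0,"ry": 0,"rz": -3.5,"claw": 0.045}
  ]
}}

```text
clock: 0.2
eef_pos: [245.7, 571.9, 230.2]
tool_rot: [3.14, -0.006, 2.644]
force: [0.4, 0.4, -0.2]
width: 73.5
```

Request:
{"api": "apply_moves", "payload": {
  "increments": [
    {"tx": 0.317,"ty": -0.528,"tz": 0,"rx": 0,"ry": 0,"rz": -1.77,"claw": 0.045},
    {"tx": 0.317,"ty": -0.528,"tz": 0,"rx": 0,"ry": 0,"rz": -1.77,"claw": 0.045},
    {"tx": 0.317,"ty": -0.528,"tz": 0,"rx": 0,"ry": 0,"rz": -1.77,"claw": 0.045},
    {"tx": 0.317,"ty": -0.528,"tz": 0,"rx": 0,"ry": 0,"rz": -1.77,"claw": 0.045},
    {"tx": 0.317,"ty": -0.528,"tz": 0,"rx": 0,"ry": 0,"rz": -1.77,"claw": 0.045},
    {"tx": 0.317,"ty": -0.528,"tz": 0,"rx": 0,"ry": 0,"rz": -1.77,"claw": 0.045},
    {"tx": 0.317,"ty": -0.528,"tz": 0,"rx": 0,"ry": 0,"rz": -1.77,"claw": 0.045},
    {"tx": 0.317,"ty": -0.528,"tz": 0,"rx": 0,"ry": 0,"rz": -1.77,"claw": 0.045},
    {"tx": 0.317,"ty": -0.528,"tz": 0,"rx": 0,"ry": 0,"rz": -1.77,"claw": 0.045},
    {"tx": 0.317,"ty": -0.528,"tz": 0,"rx": 0,"ry": 0,"rz": -1.77,"claw": 0.045},
    {"tx": 0.317,"ty": -0.528,"tz": 0,"rx": 0,"ry": 0,"rz": -1.77,"claw": 0.045},
    {"tx": 0.317,"ty": -0.528,"tz": 0,"rx": 0,"ry": 0,"rz": -1.77,"claw": 0.045}
  ]
}}

```text
clock: 1.4
eef_pos: [560.9, 50.5, 231.1]
tool_rot: [-3.141, -0.001, 2.482]
force: [1.3, 1.3, 0.1]
width: 45.1
```

Request:
{"api": "apply_moves", "payload": {
  "increments": [
    {"tx": 0.008,"ty": -0.014,"tz": 0,"rx": 0,"ry": 0,"rz": 0,"claw": 0.045},
    {"tx": 0.008,"ty": -0.014,"tz": -0.05,"rx": 0,"ry": 0,"rz": 0,"claw": 0.045},
    {"tx": 0.008,"ty": -0.014,"tz": -0.1,"rx": 0,"ry": 0,"rz": 0,"claw": 0.045},
    {"tx": 0.008,"ty": -0.014,"tz": -0.13,"rx": 0,"ry": 0,"rz": 0,"claw": 0.045},
    {"tx": 0.008,"ty": -0.014,"tz": -0.145,"rx": 0,"ry": 0,"rz": 0,"claw": 0.045},
    {"tx": 0.008,"ty": -0.014,"tz": -0.155,"rx": 0,"ry": 0,"rz": 0,"claw": 0.045},
    {"tx": 0.008,"ty": -0.014,"tz": -0.155,"rx": 0,"ry": 0,"rz": 0,"claw": 0.045}
  ]
}}

```text
clock: 2.1
eef_pos: [567.4, 38.5, 75.1]
tool_rot: [-3.14, -0.002, 2.483]
force: [-0.7, -0.2, -0.2]
width: 44.7
```

Run:
```python
from h import *
s=read_state(); print({k:np.round(v,3).tolist() for k,v in s.items()})
snap('side','side1',(180,140,300,230),6)
```

```text
{'clock': 2.1, 'qpos': [-0.186, 0.734, 0.108, 1.875, -0.14, 0.543, 0.926], 'qd': [-0.002, -0.038, 0.01, -0.02, 0.003, 0.017, -0.001], 'tau': [0.094, -52.562, 2.329, -11.689, -0.007, -0.169, 0.013], 'eef_pos': [567.382, 38.541, 75.095], 'tool_rot': [-3.14, -0.002, 2.483], 'force': [-0.746, -0.203, -0.187], 'torque': [0.011, -0.01, -0.01], 'width': 44.71}
```

View pics/side1.png

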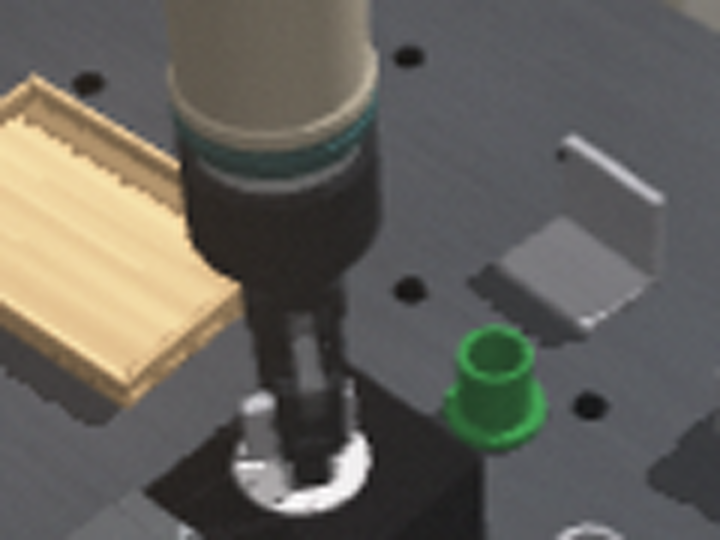

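Request:
{"api": "apply_moves", "payload": {
  "increments": [
    {"tx": 0.001,"ty": 0,"tz": 0,"rx": 0,"ry": 0,"rz": 0,"claw": 0},
    {"tx": 0.001,"ty": 0,"tz": 0,"rx": 0,"ry": 0,"rz": 0,"claw": 0},
    {"tx": 0.001,"ty": 0,"tz": 0,"rx": 0,"ry": 0,"rz": 0,"claw": 0},
    {"tx": 0.001,"ty": 0,"tz": 0,"rx": 0,"ry": 0,"rz": 0,"claw": 0},
    {"tx": 0.001,"ty": 0,"tz": 0,"rx": 0,"ry": 0,"rz": 0,"claw": 0},
    {"tx": 0.001,"ty": 0,"tz": 0,"rx": 0,"ry": 0,"rz": 0,"claw": 0},
    {"tx": 0.001,"ty": 0,"tz": 0,"rx": 0,"ry": 0,"rz": 0,"claw": 0}
  ]
}}

```text
clock: 2.85
eef_pos: [569.0, 37.0, 77.5]
tool_rot: [-3.141, 0.001, 2.482]
force: [-3.5, -2.2, 5.3]
width: 8.9
```

Request:
{"api": "apply_moves", "payload": {
  "increments": [
    {"tx": 0,"ty": 0,"tz": 0,"rx": 0,"ry": 0,"rz": -1,"claw": 0},
    {"tx": 0,"ty": 0,"tz": 0,"rx": 0,"ry": 0,"rz": -2,"claw": 0},
    {"tx": 0,"ty": 0,"tz": 0,"rx": 0,"ry": 0,"rz": -3,"claw": 0},
    {"tx": 0,"ty": 0,"tz": 0,"rx": 0,"ry": 0,"rz": -4,"claw": 0},
    {"tx": 0,"ty": 0,"tz": 0,"rx": 0,"ry": 0,"rz": -5,"claw": 0},
    {"tx": 0,"ty": 0,"tz": 0,"rx": 0,"ry": 0,"rz": -6,"claw": 0}
  ]
}}

```text
clock: 3.45
eef_pos: [567.9, 36.1, 77.5]
tool_rot: [-3.139, 0.001, 1.954]
force: [-5.2, -4.3, 7.3]
width: 9.2
```

Run:
```python
from h import *
s=read_state(); print({k:np.round(v,3).tolist() for k,v in s.items()})
```

```text
{'clock': 3.45, 'qpos': [-0.274, 0.743, 0.252, 1.876, -0.318, 0.564, 0.568], 'qd': [-0.145, 0.027, 0.236, 0.006, -0.289, 0.04, -0.59], 'tau': [-1.523, -50.64, 1.34, -14.051, -0.736, -1.504, 0.525], 'eef_pos': [567.87, 36.133, 77.534], 'tool_rot': [-3.139, 0.001, 1.954], 'force': [-5.214, -4.253, 7.277], 'torque': [-0.941, 1.11, 0.069], 'width': 9.155}
```

Request:
{"api": "apply_moves", "payload": {
  "increments": [
    {"tx": 0,"ty": 0,"tz": 0.002,"rx": 0,"ry": 0,"rz": -1,"claw": 0},
    {"tx": 0,"ty": 0,"tz": 0.002,"rx": 0,"ry": 0,"rz": -2,"claw": 0},
    {"tx": 0,"ty": 0,"tz": 0.002,"rx": 0,"ry": 0,"rz": -3,"claw": 0},
    {"tx": 0,"ty": 0,"tz": 0.002,"rx": 0,"ry": 0,"rz": -4,"claw": 0},
    {"tx": 0,"ty": 0,"tz": 0.002,"rx": 0,"ry": 0,"rz": -5,"claw": 0},
    {"tx": 0,"ty": 0,"tz": 0.002,"rx": 0,"ry": 0,"rz": -6,"claw": 0},
    {"tx": 0,"ty": 0,"tz": 0.002,"rx": 0,"ry": 0,"rz": -7,"claw": 0},
    {"tx": 0,"ty": 0,"tz": 0.002,"rx": 0,"ry": 0,"rz": -8,"claw": 0},
    {"tx": 0,"ty": 0,"tz": 0.002,"rx": 0,"ry": 0,"rz": -9,"claw": 0},
    {"tx": 0,"ty": 0,"tz": 0.002,"rx": 0,"ry": 0,"rz": -10,"claw": 0},
    {"tx": 0,"ty": 0,"tz": 0.002,"rx": 0,"ry": 0,"rz": -11,"claw": 0},
    {"tx": 0,"ty": 0,"tz": 0.002,"rx": 0,"ry": 0,"rz": -12,"claw": 0}
  ]
}}

```text
clock: 4.65
eef_pos: [565.1, 36.5, 77.7]
tool_rot: [-3.136, 0.006, 0.907]
force: [-8.8, -4.4, -2.0]
width: 8.9
```

Request:
{"api": "apply_moves", "payload": {
  "increments": [
    {"tx": 0,"ty": 0,"tz": 0,"rx": 0,"ry": 0,"rz": -1,"claw": 0},
    {"tx": 0,"ty": 0,"tz": 0,"rx": 0,"ry": 0,"rz": -2,"claw": 0},
    {"tx": 0,"ty": 0,"tz": 0,"rx": 0,"ry": 0,"rz": -3,"claw": 0},
    {"tx": 0,"ty": 0,"tz": 0,"rx": 0,"ry": 0,"rz": -4,"claw": 0},
    {"tx": 0,"ty": 0,"tz": 0,"rx": 0,"ry": 0,"rz": -5,"claw": 0},
    {"tx": 0,"ty": 0,"tz": 0,"rx": 0,"ry": 0,"rz": -6,"claw": 0},
    {"tx": 0,"ty": 0,"tz": 0,"rx": 0,"ry": 0,"rz": -7,"claw": 0},
    {"tx": 0,"ty": 0,"tz": 0,"rx": 0,"ry": 0,"rz": -8,"claw": 0},
    {"tx": 0,"ty": 0,"tz": 0,"rx": 0,"ry": 0,"rz": -9,"claw": 0},
    {"tx": 0,"ty": 0,"tz": 0,"rx": 0,"ry": 0,"rz": -10,"claw": 0},
    {"tx": 0,"ty": 0,"tz": 0,"rx": 0,"ry": 0,"rz": -11,"claw": 0},
    {"tx": 0,"ty": 0,"tz": 0,"rx": 0,"ry": 0,"rz": -12,"claw": 0}
  ]
}}

```text
clock: 5.85
eef_pos: [563.9, 39.0, 77.6]
tool_rot: [-3.14, 0.01, -0.139]
force: [-10.6, 0.2, -1.3]
width: 9.4
```

Run:
```python
from h import *
s=read_state(); print({k:np.round(v,3).tolist() for k,v in s.items()})
```

```text
{'clock': 5.85, 'qpos': [-0.591, 0.888, 0.805, 1.888, -0.907, 0.794, -0.982], 'qd': [-0.106, 0.094, 0.209, 0.008, -0.19, 0.13, -0.7], 'tau': [0.744, -54.54, 13.646, -15.973, -1.482, -2.394, 0.646], 'eef_pos': [563.945, 39.01, 77.594], 'tool_rot': [-3.14, 0.01, -0.139], 'force': [-10.631, 0.159, -1.348], 'torque': [-0.151, 1.884, 0.078], 'width': 9.357}
```

Request:
{"api": "apply_moves", "payload": {
  "increments": [
    {"tx": 0,"ty": 0,"tz": 0,"rx": 0,"ry": 0,"rz": -1,"claw": 0},
    {"tx": 0,"ty": 0,"tz": 0,"rx": 0,"ry": 0,"rz": -2,"claw": 0},
    {"tx": 0,"ty": 0,"tz": 0,"rx": 0,"ry": 0,"rz": -3,"claw": 0},
    {"tx": 0,"ty": 0,"tz": 0,"rx": 0,"ry": 0,"rz": -4,"claw": 0},
    {"tx": 0,"ty": 0,"tz": 0,"rx": 0,"ry": 0,"rz": -5,"claw": 0},
    {"tx": 0,"ty": 0,"tz": 0,"rx": 0,"ry": 0,"rz": -6,"claw": 0},
    {"tx": 0,"ty": 0,"tz": 0,"rx": 0,"ry": 0,"rz": -6.5,"claw": 0}
  ]
}}

```text
clock: 6.55
eef_pos: [564.6, 40.5, 77.6]
tool_rot: [3.139, 0.01, -0.703]
force: [-9.8, 1.7, 3.9]
width: 9.1
```

Run:
```python
from h import *
s=read_state(); print({k:np.round(s[k],3).tolist() for k in('qpos','tool_rot','force','torque')})
```

```text
{'qpos': [-0.648, 0.946, 0.927, 1.888, -1.009, 0.88, -1.46], 'tool_rot': [3.139, 0.01, -0.703], 'force': [-9.839, 1.742, 3.918], 'torque': [0.347, 1.882, 0.7]}
```

Request:
{"api": "apply_moves", "payload": {
  "increments": [
    {"tx": 0,"ty": 0,"tz": 0,"rx": 0,"ry": 0,"rz": -0.5,"claw": 0},
    {"tx": 0,"ty": 0,"tz": 0,"rx": 0,"ry": 0,"rz": -1.0,"claw": 0},
    {"tx": 0,"ty": 0,"tz": 0,"rx": 0,"ry": 0,"rz": -1.0,"claw": 0}
  ]
}}

```text
clock: 6.85
eef_pos: [564.6, 40.6, 77.7]
tool_rot: [3.137, 0.01, -0.783]
force: [-10.6, 2.0, 3.4]
width: 8.7
```

Run:
```python
from h import *
s=read_state(); print({k:np.round(s[k],3).tolist() for k in('qpos','tool_rot','force','torque')})
```

```text
{'qpos': [-0.654, 0.952, 0.94, 1.887, -1.016, 0.889, -1.534], 'tool_rot': [3.137, 0.01, -0.783], 'force': [-10.632, 1.991, 3.421], 'torque': [0.3, 2.0, 1.916]}
```

Request:
{"api": "apply_moves", "payload": {
  "increments": [
    {"tx": 0,"ty": 0,"tz": 0,"rx": 0,"ry": 0,"rz": 0,"claw": 0.05},
    {"tx": 0,"ty": 0,"tz": 0,"rx": 0,"ry": 0,"rz": 0,"claw": 0.05},
    {"tx": 0,"ty": 0,"tz": 0,"rx": 0,"ry": 0,"rz": 0,"claw": 0.05},
    {"tx": 0,"ty": 0,"tz": 0.05,"rx": 0,"ry": 0,"rz": 0,"claw": 0.06},
    {"tx": 0,"ty": 0,"tz": 0.1,"rx": 0,"ry": 0,"rz": 0,"claw": 0.07},
    {"tx": 0.053,"ty": -0.1135,"tz": 0.1,"rx": 0,"ry": 0,"rz": 27,"claw": 0.07},
    {"tx": 0.053,"ty": -0.1135,"tz": 0.1,"rx": 0,"ry": 0,"rz": 27,"claw": 0.07},
    {"tx": 0.053,"ty": -0.1135,"tz": 0.1,"rx": 0,"ry": 0,"rz": 27,"claw": 0.07},
    {"tx": 0.053,"ty": -0.1135,"tz": 0.1,"rx": 0,"ry": 0,"rz": 27,"claw": 0.07},
    {"tx": 0.053,"ty": -0.1135,"tz": 0.1,"rx": 0,"ry": 0,"rz": 27,"claw": 0.07},
    {"tx": 0.053,"ty": -0.1135,"tz": 0.1,"rx": 0,"ry": 0,"rz": 27,"claw": 0.07},
    {"tx": 0.053,"ty": -0.1135,"tz": 0.1,"rx": 0,"ry": 0,"rz": 27,"claw": 0.07}
  ]
}}

```text
clock: 8.05
eef_pos: [622.8, -75.6, 178.7]
tool_rot: [3.141, -0.001, 0.265]
force: [0.0, -0.5, 0.3]
width: 69.9
```

Run:
```python
from h import *
s=read_state(); print({k:np.round(s[k],3).tolist() for k in('qpos','tool_rot','eef_pos')})
snap('side','side2',(180,160,380,310),4)
```

```text
{'qpos': [-0.356, 0.776, 0.767, 1.653, -0.629, 0.974, -0.672], 'tool_rot': [3.141, -0.001, 0.265], 'eef_pos': [622.761, -75.634, 178.669]}
```

View pics/side2.png

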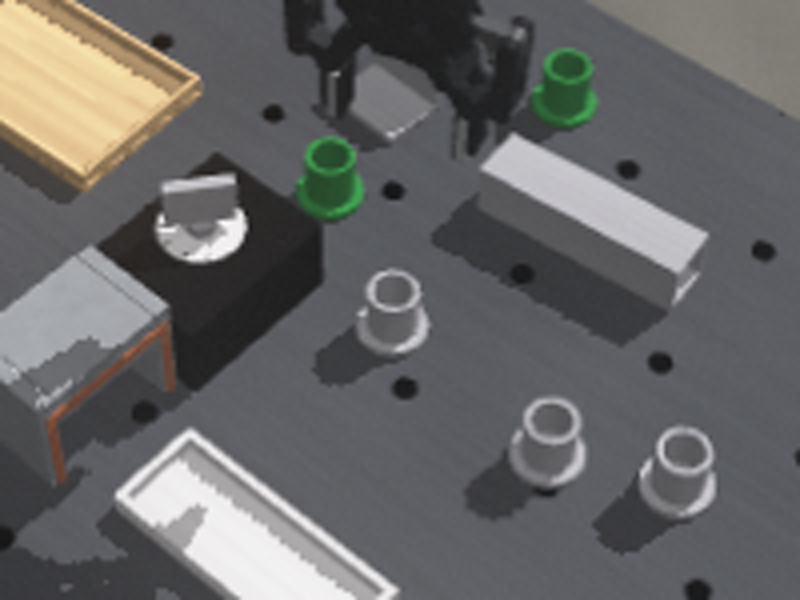

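Request:
{"api": "apply_moves", "payload": {
  "increments": [
    {"tx": 0,"ty": 0,"tz": 0,"rx": 0,"ry": 0,"rz": 15,"claw": 0.07},
    {"tx": 0,"ty": 0,"tz": 0,"rx": 0,"ry": 0,"rz": 15,"claw": 0.07},
    {"tx": 0,"ty": 0,"tz": 0,"rx": 0,"ry": 0,"rz": 15,"claw": 0.07},
    {"tx": 0,"ty": 0,"tz": 0,"rx": 0,"ry": 0,"rz": 15,"claw": 0.07},
    {"tx": 0,"ty": 0,"tz": 0,"rx": 0,"ry": 0,"rz": 15,"claw": 0.07},
    {"tx": 0,"ty": 0,"tz": -0.03,"rx": 0,"ry": 0,"rz": 15,"claw": 0.07},
    {"tx": 0,"ty": 0,"tz": -0.06,"rx": 0,"ry": 0,"rz": 15,"claw": 0.07},
    {"tx": 0,"ty": 0,"tz": -0.06,"rx": 0,"ry": 0,"rz": 15,"claw": 0.07},
    {"tx": 0,"ty": 0,"tz": -0.09,"rx": 0,"ry": 0,"rz": 15,"claw": 0.07},
    {"tx": 0,"ty": 0,"tz": -0.12,"rx": 0,"ry": 0,"rz": 15,"claw": 0.07},
    {"tx": 0,"ty": 0,"tz": -0.15,"rx": 0,"ry": 0,"rz": 15,"claw": 0.07},
    {"tx": 0,"ty": 0,"tz": -0.166,"rx": 0,"ry": 0,"rz": 15,"claw": 0.07}
  ]
}}

```text
clock: 9.3
eef_pos: [621.1, -75.4, 10.1]
tool_rot: [-3.139, -0.0, 1.566]
force: [0.6, -0.1, -0.2]
width: 70.0
```

Request:
{"api": "apply_moves", "payload": {
  "increments": [
    {"tx": 0,"ty": 0,"tz": 0,"rx": 0,"ry": 0,"rz": 0,"claw": 0.06},
    {"tx": 0,"ty": 0,"tz": 0,"rx": 0,"ry": 0,"rz": 0,"claw": 0},
    {"tx": 0,"ty": 0,"tz": 0,"rx": 0,"ry": 0,"rz": 0,"claw": 0},
    {"tx": 0,"ty": 0,"tz": 0,"rx": 0,"ry": 0,"rz": 0,"claw": 0},
    {"tx": 0,"ty": 0,"tz": 0,"rx": 0,"ry": 0,"rz": 0,"claw": 0},
    {"tx": 0,"ty": 0,"tz": 0,"rx": 0,"ry": 0,"rz": 0,"claw": 0}
  ]
}}

```text
clock: 9.9
eef_pos: [623.6, -75.6, 14.1]
tool_rot: [3.139, 0.0, 1.569]
force: [-0.8, 0.2, 6.8]
width: 33.1
```

Request:
{"api": "apply_moves", "payload": {
  "increments": [
    {"tx": 0,"ty": 0,"tz": 0.03,"rx": 0,"ry": 0,"rz": 0,"claw": 0},
    {"tx": 0,"ty": 0,"tz": 0.06,"rx": 0,"ry": 0,"rz": 0,"claw": 0},
    {"tx": -0.045,"ty": 0.002,"tz": 0.06,"rx": 0,"ry": 0,"rz": 0,"claw": 0},
    {"tx": -0.09,"ty": 0.004,"tz": 0.06,"rx": 0,"ry": 0,"rz": 0,"claw": 0},
    {"tx": -0.135,"ty": 0.006,"tz": 0.06,"rx": 0,"ry": 0,"rz": 0,"claw": 0},
    {"tx": -0.17,"ty": 0.008,"tz": 0.06,"rx": 0,"ry": 0,"rz": 0,"claw": 0},
    {"tx": -0.18,"ty": 0.008,"tz": 0.06,"rx": 0,"ry": 0,"rz": 0,"claw": 0},
    {"tx": -0.18,"ty": 0.008,"tz": 0.06,"rx": 0,"ry": 0,"rz": 0,"claw": 0},
    {"tx": -0.18,"ty": 0.008,"tz": 0.04,"rx": 0,"ry": 0,"rz": 0,"claw": 0},
    {"tx": -0.18,"ty": 0.008,"tz": 0.02,"rx": 0,"ry": 0,"rz": 0,"claw": 0},
    {"tx": -0.18,"ty": 0.008,"tz": 0.01,"rx": 0,"ry": 0,"rz": 0,"claw": 0},
    {"tx": -0.18,"ty": 0.008,"tz": 0.01,"rx": 0,"ry": 0,"rz": 0,"claw": 0}
  ]
}}

```text
clock: 11.1
eef_pos: [444.3, -67.4, 21.1]
tool_rot: [3.141, 0.001, 1.568]
force: [-0.3, 0.3, -0.8]
width: 32.8
```

Run:
```python
from h import *
s=read_state(); print({k:np.round(s[k],3).tolist() for k in('tool_rot','eef_pos','force')})
snap('side','side3',(180,180,330,300),5)
```

```text
{'tool_rot': [3.141, 0.001, 1.568], 'eef_pos': [444.326, -67.392, 21.148], 'force': [-0.251, 0.324, -0.778]}
```

View pics/side3.png

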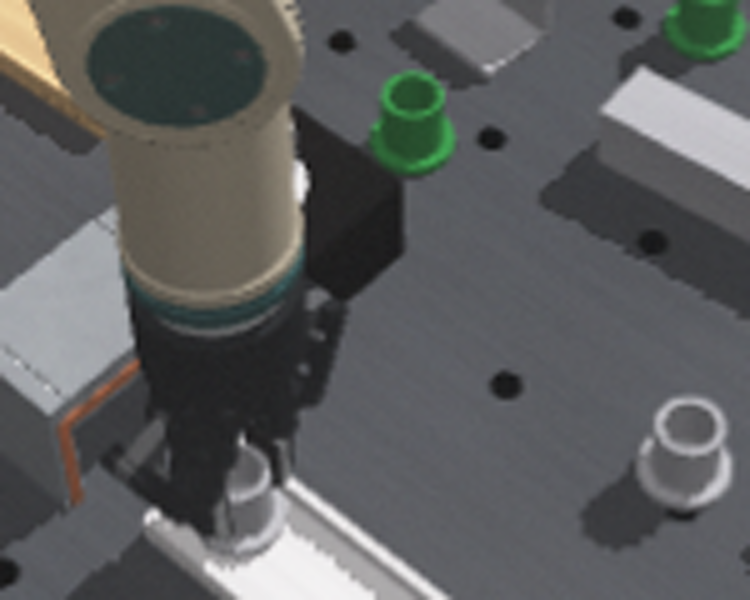

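Request:
{"api": "apply_moves", "payload": {
  "increments": [
    {"tx": -0.001,"ty": 0,"tz": -0.0015,"rx": 0,"ry": 0,"rz": 0,"claw": 0},
    {"tx": -0.001,"ty": 0,"tz": -0.0015,"rx": 0,"ry": 0,"rz": 0,"claw": 0.045},
    {"tx": -0.001,"ty": 0,"tz": -0.0015,"rx": 0,"ry": 0,"rz": 0,"claw": 0.05},
    {"tx": -0.001,"ty": 0,"tz": -0.0015,"rx": 0,"ry": 0,"rz": 0,"claw": 0.05},
    {"tx": -0.001,"ty": 0,"tz": 0.03,"rx": 0,"ry": 0,"rz": 0,"claw": 0.05},
    {"tx": -0.001,"ty": 0,"tz": 0.07,"rx": 0,"ry": 0,"rz": 0,"claw": 0.06},
    {"tx": 0.1665,"ty": -0.14,"tz": 0.07,"rx": 0,"ry": 0,"rz": 0,"claw": 0.07},
    {"tx": 0.1665,"ty": -0.14,"tz": 0.07,"rx": 0,"ry": 0,"rz": 0,"claw": 0.07},
    {"tx": 0.1665,"ty": -0.14,"tz": 0.07,"rx": 0,"ry": 0,"rz": 0,"claw": 0.07},
    {"tx": 0.1665,"ty": -0.14,"tz": 0.07,"rx": 0,"ry": 0,"rz": 0,"claw": 0.07},
    {"tx": 0.1665,"ty": -0.14,"tz": 0.07,"rx": 0,"ry": 0,"rz": 0,"claw": 0.07},
    {"tx": 0.1665,"ty": -0.14,"tz": 0.07,"rx": 0,"ry": 0,"rz": 0,"claw": 0.07}
  ]
}}

```text
clock: 12.35
eef_pos: [610.5, -210.4, 92.5]
tool_rot: [3.14, 0.003, 1.567]
force: [-0.6, 0.6, -0.2]
width: 70.2
```

Run:
```python
from h import *
s=read_state(); print({k:np.round(s[k],3).tolist() for k in('tool_rot','eef_pos','force')})
snap('side','side4',(200,200,380,320),4.4)
```

```text
{'tool_rot': [3.14, 0.003, 1.567], 'eef_pos': [610.522, -210.41, 92.547], 'force': [-0.581, 0.567, -0.168]}
```

View pics/side4.png

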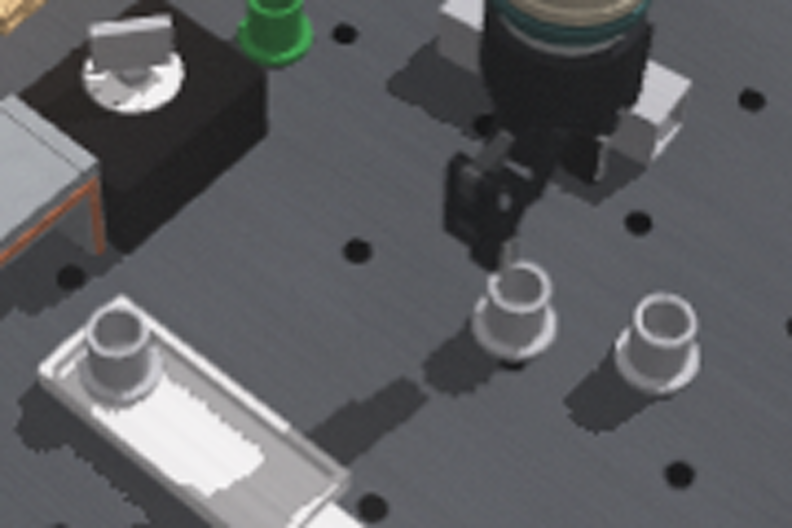

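Request:
{"api": "apply_moves", "payload": {
  "increments": [
    {"tx": 0,"ty": 0,"tz": 0,"rx": 0,"ry": 0,"rz": 0,"claw": 0.07},
    {"tx": 0,"ty": 0,"tz": -0.04,"rx": 0,"ry": 0,"rz": 0,"claw": 0.07},
    {"tx": 0,"ty": 0,"tz": -0.07,"rx": 0,"ry": 0,"rz": 0,"claw": 0.065},
    {"tx": 0,"ty": 0,"tz": -0.08,"rx": 0,"ry": 0,"rz": 0,"claw": 0.06},
    {"tx": 0,"ty": 0,"tz": -0.08,"rx": 0,"ry": 0,"rz": 0,"claw": 0},
    {"tx": 0,"ty": 0,"tz": -0.08,"rx": 0,"ry": 0,"rz": 0,"claw": 0},
    {"tx": 0,"ty": 0,"tz": -0.08,"rx": 0,"ry": 0,"rz": 0,"claw": 0},
    {"tx": 0,"ty": 0,"tz": -0.08,"rx": 0,"ry": 0,"rz": 0,"claw": 0},
    {"tx": 0,"ty": 0,"tz": -0.08,"rx": 0,"ry": 0,"rz": 0,"claw": 0}
  ]
}}

```text
clock: 13.3
eef_pos: [609.7, -207.5, 13.6]
tool_rot: [3.14, 0.0, 1.569]
force: [-0.1, 0.6, 3.9]
width: 32.8
```

Request:
{"api": "apply_moves", "payload": {
  "increments": [
    {"tx": 0,"ty": 0,"tz": 0.03,"rx": 0,"ry": 0,"rz": 0,"claw": 0},
    {"tx": 0,"ty": 0,"tz": 0.06,"rx": 0,"ry": 0,"rz": 0,"claw": 0},
    {"tx": -0.045,"ty": 0.024,"tz": 0.06,"rx": 0,"ry": 0,"rz": 0,"claw": 0},
    {"tx": -0.09,"ty": 0.048,"tz": 0.06,"rx": 0,"ry": 0,"rz": 0,"claw": 0},
    {"tx": -0.13,"ty": 0.07,"tz": 0.06,"rx": 0,"ry": 0,"rz": 0,"claw": 0},
    {"tx": -0.16,"ty": 0.084,"tz": 0.06,"rx": 0,"ry": 0,"rz": 0,"claw": 0},
    {"tx": -0.1675,"ty": 0.088,"tz": 0.06,"rx": 0,"ry": 0,"rz": 0,"claw": 0},
    {"tx": -0.1675,"ty": 0.088,"tz": 0.06,"rx": 0,"ry": 0,"rz": 0,"claw": 0},
    {"tx": -0.1675,"ty": 0.088,"tz": 0.04,"rx": 0,"ry": 0,"rz": 0,"claw": 0},
    {"tx": -0.1675,"ty": 0.088,"tz": 0.02,"rx": 0,"ry": 0,"rz": 0,"claw": 0},
    {"tx": -0.1675,"ty": 0.088,"tz": 0.01,"rx": 0,"ry": 0,"rz": 0,"claw": 0},
    {"tx": -0.1675,"ty": 0.088,"tz": 0.0085,"rx": 0,"ry": 0,"rz": 0,"claw": 0}
  ]
}}

```text
clock: 14.5
eef_pos: [442.2, -120.0, 19.8]
tool_rot: [-3.141, 0.0, 1.568]
force: [0.5, -0.1, -1.7]
width: 32.3
```

Request:
{"api": "apply_moves", "payload": {
  "increments": [
    {"tx": 0,"ty": 0,"tz": 0,"rx": 0,"ry": 0,"rz": 0,"claw": 0.045},
    {"tx": 0,"ty": 0,"tz": 0,"rx": 0,"ry": 0,"rz": 0,"claw": 0.05},
    {"tx": 0,"ty": 0,"tz": 0,"rx": 0,"ry": 0,"rz": 0,"claw": 0.05},
    {"tx": 0,"ty": 0,"tz": 0.03,"rx": 0,"ry": 0,"rz": 0,"claw": 0.05},
    {"tx": 0,"ty": 0,"tz": 0.07,"rx": 0,"ry": 0,"rz": 0,"claw": 0.06},
    {"tx": 0.2,"ty": -0.16,"tz": 0.07,"rx": 0,"ry": 0,"rz": 0,"claw": 0.07},
    {"tx": 0.2,"ty": -0.16,"tz": 0.07,"rx": 0,"ry": 0,"rz": 0,"claw": 0.07},
    {"tx": 0.2,"ty": -0.16,"tz": 0.07,"rx": 0,"ry": 0,"rz": 0,"claw": 0.07},
    {"tx": 0.2,"ty": -0.16,"tz": 0.07,"rx": 0,"ry": 0,"rz": 0,"claw": 0.07},
    {"tx": 0.2,"ty": -0.16,"tz": 0.07,"rx": 0,"ry": 0,"rz": 0,"claw": 0.07},
    {"tx": 0.2,"ty": -0.16,"tz": 0.07,"rx": 0,"ry": 0,"rz": 0,"claw": 0.07},
    {"tx": 0.2,"ty": -0.16,"tz": 0.07,"rx": 0,"ry": 0,"rz": 0,"claw": 0.07}
  ]
}}

```text
clock: 15.7
eef_pos: [641.6, -280.3, 90.8]
tool_rot: [3.141, 0.001, 1.568]
force: [-0.7, 0.6, 0.8]
width: 70.2
```

Run:
```python
from h import *
s=read_state(); print({k:np.round(s[k],3).tolist() for k in('tool_rot','eef_pos','force')})
snap('side','side5',(200,220,380,340),4.4)
```

```text
{'tool_rot': [3.141, 0.001, 1.568], 'eef_pos': [641.583, -280.309, 90.75], 'force': [-0.689, 0.632, 0.834]}
```

View pics/side5.png

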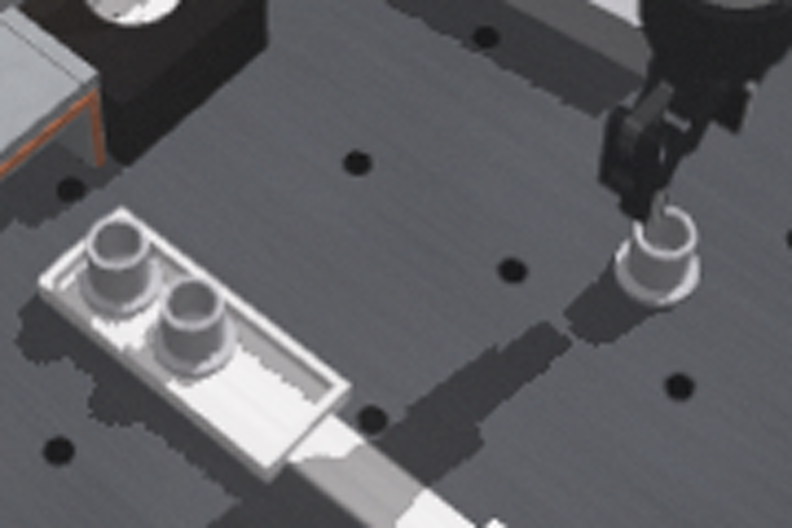

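Stubs A and B stand in the tray, at crop (118,270) and (193,330), and C is under the gripper at (660,265). I'll take C next.

Request:
{"api": "apply_moves", "payload": {
  "increments": [
    {"tx": 0,"ty": 0,"tz": 0,"rx": 0,"ry": 0,"rz": 0,"claw": 0.07},
    {"tx": 0,"ty": 0,"tz": -0.04,"rx": 0,"ry": 0,"rz": 0,"claw": 0.07},
    {"tx": 0,"ty": 0,"tz": -0.07,"rx": 0,"ry": 0,"rz": 0,"claw": 0.065},
    {"tx": 0,"ty": 0,"tz": -0.0785,"rx": 0,"ry": 0,"rz": 0,"claw": 0.06},
    {"tx": 0,"ty": 0,"tz": -0.0785,"rx": 0,"ry": 0,"rz": 0,"claw": 0},
    {"tx": 0,"ty": 0,"tz": -0.0785,"rx": 0,"ry": 0,"rz": 0,"claw": 0},
    {"tx": 0,"ty": 0,"tz": -0.0785,"rx": 0,"ry": 0,"rz": 0,"claw": 0},
    {"tx": 0,"ty": 0,"tz": -0.0785,"rx": 0,"ry": 0,"rz": 0,"claw": 0},
    {"tx": 0,"ty": 0,"tz": -0.0785,"rx": 0,"ry": 0,"rz": 0,"claw": 0}
  ]
}}

```text
clock: 16.65
eef_pos: [642.3, -279.7, 14.0]
tool_rot: [3.139, 0.001, 1.569]
force: [-1.5, 0.9, 6.4]
width: 32.3
```

Request:
{"api": "apply_moves", "payload": {
  "increments": [
    {"tx": 0,"ty": 0,"tz": 0.03,"rx": 0,"ry": 0,"rz": 0,"claw": 0},
    {"tx": 0,"ty": 0,"tz": 0.06,"rx": 0,"ry": 0,"rz": 0,"claw": 0},
    {"tx": -0.044,"ty": 0.0238,"tz": 0.06,"rx": 0,"ry": 0,"rz": 0,"claw": 0},
    {"tx": -0.088,"ty": 0.0475,"tz": 0.06,"rx": 0,"ry": 0,"rz": 0,"claw": 0},
    {"tx": -0.132,"ty": 0.0713,"tz": 0.06,"rx": 0,"ry": 0,"rz": 0,"claw": 0},
    {"tx": -0.172,"ty": 0.093,"tz": 0.06,"rx": 0,"ry": 0,"rz": 0,"claw": 0},
    {"tx": -0.2,"ty": 0.108,"tz": 0.06,"rx": 0,"ry": 0,"rz": 0,"claw": 0},
    {"tx": -0.2,"ty": 0.108,"tz": 0.06,"rx": 0,"ry": 0,"rz": 0,"claw": 0},
    {"tx": -0.2,"ty": 0.108,"tz": 0.04,"rx": 0,"ry": 0,"rz": 0,"claw": 0},
    {"tx": -0.2,"ty": 0.108,"tz": 0.02,"rx": 0,"ry": 0,"rz": 0,"claw": 0},
    {"tx": -0.2,"ty": 0.108,"tz": 0.01,"rx": 0,"ry": 0,"rz": 0,"claw": 0},
    {"tx": -0.2,"ty": 0.108,"tz": 0.0085,"rx": 0,"ry": 0,"rz": 0,"claw": 0}
  ]
}}

```text
clock: 17.85
eef_pos: [441.4, -171.5, 20.0]
tool_rot: [-3.141, -0.0, 1.568]
force: [-0.6, -0.1, -0.6]
width: 32.3
```

Request:
{"api": "apply_moves", "payload": {
  "increments": [
    {"tx": 0,"ty": 0,"tz": 0,"rx": 0,"ry": 0,"rz": 0,"claw": 0.045},
    {"tx": 0,"ty": 0,"tz": 0,"rx": 0,"ry": 0,"rz": 0,"claw": 0.05},
    {"tx": 0,"ty": 0,"tz": 0,"rx": 0,"ry": 0,"rz": 0,"claw": 0.05},
    {"tx": 0,"ty": 0,"tz": 0.03,"rx": 0,"ry": 0,"rz": 0,"claw": 0.05},
    {"tx": 0,"ty": 0,"tz": 0.08,"rx": 0,"ry": 0,"rz": 0,"claw": 0.05},
    {"tx": -0.001,"ty": -0.04,"tz": 0.08,"rx": 0,"ry": 0,"rz": 0,"claw": 0.05},
    {"tx": -0.001,"ty": -0.08,"tz": 0.08,"rx": 0,"ry": 0,"rz": 0,"claw": 0.05},
    {"tx": -0.001,"ty": -0.12,"tz": 0.08,"rx": 0,"ry": 0,"rz": 0,"claw": 0.05},
    {"tx": -0.001,"ty": -0.15,"tz": 0.08,"rx": 0,"ry": 0,"rz": 0,"claw": 0.05},
    {"tx": -0.001,"ty": -0.16,"tz": 0.08,"rx": 0,"ry": 0,"rz": 0,"claw": 0.05},
    {"tx": -0.001,"ty": -0.16,"tz": 0.08,"rx": 0,"ry": 0,"rz": 0,"claw": 0.05}
  ]
}}

```text
clock: 18.95
eef_pos: [440.0, -332.6, 101.2]
tool_rot: [3.141, 0.001, 1.567]
force: [-0.3, 0.6, 0.9]
width: 50.2
```

Run:
```python
from h import *
s=read_state(); print({k:np.round(s[k],3).tolist() for k in('qpos','tool_rot','eef_pos','force')})
snap('top','top6',(236,196,396,292),5)
```

```text
{'qpos': [0.264, 0.735, 0.525, 1.92, -0.593, 0.644, 1.16], 'tool_rot': [3.141, 0.001, 1.567], 'eef_pos': [440.039, -332.555, 101.196], 'force': [-0.309, 0.562, 0.946]}
```

View pics/top6.png

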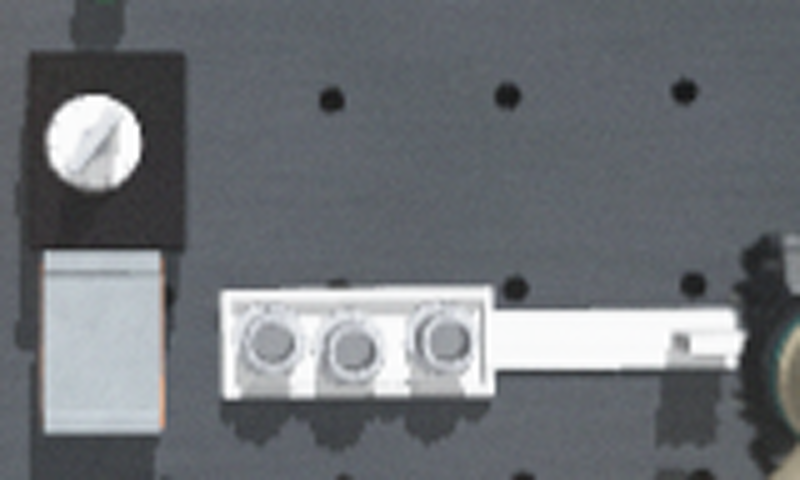

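The top view shows three stubs in the tray, at crop (272,341), (353,349) and (446,340). The shuttle hasn't moved and the key is wound. Next I'll grip the fin.

Request:
{"api": "apply_moves", "payload": {
  "increments": [
    {"tx": 0,"ty": 0,"tz": -0.03,"rx": 0,"ry": 0,"rz": 0,"claw": 0.05},
    {"tx": 0,"ty": 0,"tz": -0.06,"rx": 0,"ry": 0,"rz": 0,"claw": 0.05},
    {"tx": 0,"ty": 0,"tz": -0.08,"rx": 0,"ry": 0,"rz": 0,"claw": 0.05},
    {"tx": 0,"ty": 0,"tz": -0.08,"rx": 0,"ry": 0,"rz": 0,"claw": 0.03},
    {"tx": 0,"ty": 0,"tz": -0.08,"rx": 0,"ry": 0,"rz": 0,"claw": 0},
    {"tx": 0,"ty": 0,"tz": -0.08,"rx": 0,"ry": 0,"rz": 0,"claw": 0},
    {"tx": 0,"ty": 0,"tz": -0.08,"rx": 0,"ry": 0,"rz": 0,"claw": 0},
    {"tx": 0,"ty": 0,"tz": -0.08,"rx": 0,"ry": 0,"rz": 0,"claw": 0},
    {"tx": 0,"ty": 0,"tz": -0.08,"rx": 0,"ry": 0,"rz": 0,"claw": 0}
  ]
}}

```text
clock: 19.9
eef_pos: [440.9, -330.5, 21.8]
tool_rot: [3.141, -0.001, 1.57]
force: [-0.9, 3.1, 6.6]
width: 11.2
```

Request:
{"api": "apply_moves", "payload": {
  "increments": [
    {"tx": 0.0,"ty": 0.0,"tz": 0,"rx": 0,"ry": 0,"rz": -0.1,"claw": 0},
    {"tx": 0.0005,"ty": 0.003,"tz": 0,"rx": 0,"ry": 0,"rz": -0.2,"claw": 0},
    {"tx": 0.001,"ty": 0.007,"tz": 0,"rx": 0,"ry": 0,"rz": -0.3,"claw": 0},
    {"tx": 0.0015,"ty": 0.012,"tz": 0,"rx": 0,"ry": 0,"rz": -0.3,"claw": 0},
    {"tx": 0.002,"ty": 0.017,"tz": 0,"rx": 0,"ry": 0,"rz": -0.3,"claw": 0},
    {"tx": 0.0025,"ty": 0.022,"tz": 0,"rx": 0,"ry": 0,"rz": -0.3,"claw": 0},
    {"tx": 0.0025,"ty": 0.025,"tz": 0,"rx": 0,"ry": 0,"rz": -0.3,"claw": 0},
    {"tx": 0.0025,"ty": 0.025,"tz": 0,"rx": 0,"ry": 0,"rz": -0.3,"claw": 0}
  ]
}}

```text
clock: 20.7
eef_pos: [443.5, -309.2, 21.8]
tool_rot: [3.139, 0.005, 1.54]
force: [0.1, -5.0, 4.3]
width: 10.9
```

Run:
```python
from h import *
s=read_state(); print({k:np.round(s[k],3).tolist() for k in('tool_rot','eef_pos','force','torque')})
snap('top','top7',(236,236,336,286),8)
```

```text
{'tool_rot': [3.139, 0.005, 1.54], 'eef_pos': [443.507, -309.16, 21.812], 'force': [0.138, -4.962, 4.328], 'torque': [-0.483, 0.257, 0.112]}
```

View pics/top7.png

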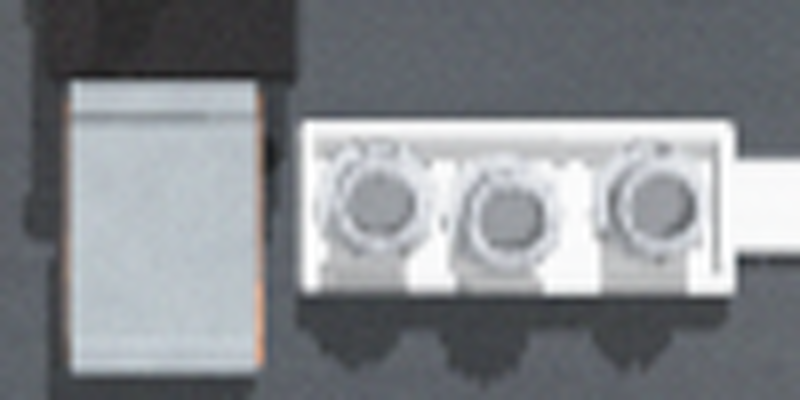

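Run:
```python
from h import *
def f(l,z): 
    l=np.array(l,float); return px2w('top',np.c_[236+(l[:,0]+.5)/8-.5,236+(l[:,1]+.5)/8-.5],z)[:,:2]
t=f([(302,122),(302,296),(735,120),(735,296)],16); L=(t[0]+t[1])/2; Rr=(t[2]+t[3])/2
print(t.round(1).tolist(),t.mean(0), np.degrees(np.arctan2((L-Rr)[0],(L-Rr)[1])))
c=f([(68,80),(263,80),(263,372),(70,374)],80); l=(c[0]+c[3])/2; r=(c[1]+c[2])/2
print(c.round(1).tolist(),c.mean(0),np.degrees(np.arctan2((l-r)[0],(l-r)[1])))
```

```text
[[485.2, -17.0], [418.8, -15.1], [482.1, -183.5], [415.1, -181.0]] [450.30100858 -99.17093983] 1.15871617597949
[[505.7, 70.3], [504.0, -1.6], [397.7, 1.2], [398.5, 72.0]] [451.47163845  35.48422216] 1.0512271370605573
```

Request:
{"api": "apply_moves", "payload": {
  "increments": [
    {"tx": 0.0,"ty": 0.005,"tz": 0,"rx": 0,"ry": 0,"rz": 0,"claw": 0},
    {"tx": 0.0,"ty": 0.012,"tz": 0,"rx": 0,"ry": 0,"rz": 0,"claw": 0},
    {"tx": 0.0,"ty": 0.022,"tz": 0,"rx": 0,"ry": 0,"rz": 0,"claw": 0},
    {"tx": 0.0,"ty": 0.032,"tz": 0,"rx": 0,"ry": 0,"rz": 0,"claw": 0},
    {"tx": 0.0,"ty": 0.042,"tz": 0,"rx": 0,"ry": 0,"rz": 0,"claw": 0},
    {"tx": 0.0,"ty": 0.052,"tz": 0,"rx": 0,"ry": 0,"rz": 0,"claw": 0},
    {"tx": 0.0,"ty": 0.062,"tz": 0,"rx": 0,"ry": 0,"rz": 0,"claw": 0},
    {"tx": 0.0005,"ty": 0.072,"tz": 0,"rx": 0,"ry": 0,"rz": 0,"claw": 0},
    {"tx": 0.0005,"ty": 0.082,"tz": 0,"rx": 0,"ry": 0,"rz": 0,"claw": 0},
    {"tx": 0.001,"ty": 0.092,"tz": 0,"rx": 0,"ry": 0,"rz": 0,"claw": 0},
    {"tx": 0.001,"ty": 0.098,"tz": 0,"rx": 0,"ry": 0,"rz": 0,"claw": 0},
    {"tx": 0.001,"ty": 0.1,"tz": 0,"rx": 0,"ry": 0,"rz": 0,"claw": 0}
  ]
}}

```text
clock: 21.95
eef_pos: [445.2, -209.4, 21.8]
tool_rot: [3.138, 0.006, 1.54]
force: [-0.1, -6.7, 4.2]
width: 11.1
```

Run:
```python
from h import *
s=read_state(); print({k:np.round(s[k],3).tolist() for k in('tool_rot','eef_pos','force','torque','width')})
snap('top','top8',(196,236,316,286),6)
```

```text
{'tool_rot': [3.138, 0.006, 1.54], 'eef_pos': [445.228, -209.394, 21.794], 'force': [-0.116, -6.672, 4.247], 'torque': [-1.205, 0.332, 0.086], 'width': 11.129}
```

View pics/top8.png

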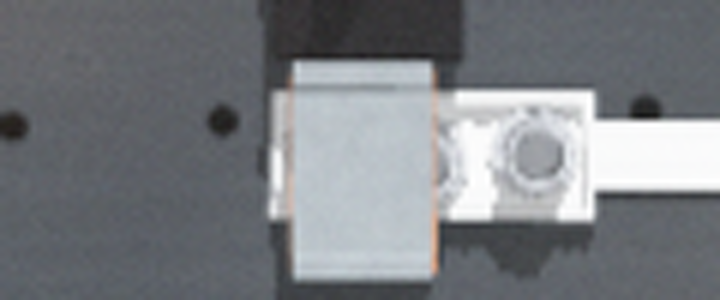

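Request:
{"api": "apply_moves", "payload": {
  "increments": [
    {"tx": 0.0,"ty": 0.004,"tz": 0,"rx": 0,"ry": 0,"rz": 0,"claw": 0},
    {"tx": 0.0,"ty": 0.012,"tz": 0,"rx": 0,"ry": 0,"rz": 0,"claw": 0},
    {"tx": 0.0005,"ty": 0.022,"tz": 0,"rx": 0,"ry": 0,"rz": 0,"claw": 0},
    {"tx": 0.0005,"ty": 0.032,"tz": 0,"rx": 0,"ry": 0,"rz": 0,"claw": 0},
    {"tx": 0.001,"ty": 0.042,"tz": 0,"rx": 0,"ry": 0,"rz": 0,"claw": 0},
    {"tx": 0.001,"ty": 0.052,"tz": 0,"rx": 0,"ry": 0,"rz": 0,"claw": 0},
    {"tx": 0.001,"ty": 0.062,"tz": 0,"rx": 0,"ry": 0,"rz": 0,"claw": 0},
    {"tx": 0.0015,"ty": 0.072,"tz": 0,"rx": 0,"ry": 0,"rz": 0,"claw": 0},
    {"tx": 0.0015,"ty": 0.082,"tz": 0,"rx": 0,"ry": 0,"rz": 0,"claw": 0},
    {"tx": 0.002,"ty": 0.092,"tz": 0,"rx": 0,"ry": 0,"rz": 0,"claw": 0},
    {"tx": 0.002,"ty": 0.098,"tz": 0,"rx": 0,"ry": 0,"rz": 0,"claw": 0},
    {"tx": 0.002,"ty": 0.1,"tz": 0,"rx": 0,"ry": 0,"rz": 0,"claw": 0}
  ]
}}

```text
clock: 23.2
eef_pos: [447.4, -109.6, 21.8]
tool_rot: [3.137, 0.006, 1.54]
force: [0.3, -8.5, 5.5]
width: 11.2
```

Run:
```python
from h import *
s=read_state(); print({k:np.round(s[k],3).tolist() for k in('qpos','tool_rot','eef_pos','force','torque','width')})
```

```text
{'qpos': [-0.046, 0.782, 0.331, 2.195, -0.89, 0.292, 1.03], 'tool_rot': [3.137, 0.006, 1.54], 'eef_pos': [447.424, -109.604, 21.767], 'force': [0.257, -8.508, 5.527], 'torque': [-1.385, 0.285, 0.098], 'width': 11.198}
```

Request:
{"api": "apply_moves", "payload": {
  "increments": [
    {"tx": 0.0,"ty": 0.004,"tz": 0,"rx": 0,"ry": 0,"rz": 0,"claw": 0},
    {"tx": 0.0,"ty": 0.01,"tz": 0,"rx": 0,"ry": 0,"rz": 0,"claw": 0},
    {"tx": 0.0005,"ty": 0.018,"tz": 0,"rx": 0,"ry": 0,"rz": 0,"claw": 0},
    {"tx": 0.0005,"ty": 0.024,"tz": 0,"rx": 0,"ry": 0,"rz": 0,"claw": 0},
    {"tx": 0.001,"ty": 0.028,"tz": 0,"rx": 0,"ry": 0,"rz": 0,"claw": 0},
    {"tx": 0.001,"ty": 0.03,"tz": 0,"rx": 0,"ry": 0,"rz": 0,"claw": 0}
  ]
}}

```text
clock: 23.8
eef_pos: [448.3, -80.1, 21.8]
tool_rot: [3.137, 0.006, 1.539]
force: [-0.2, -8.0, 7.3]
width: 11.4
```

Run:
```python
from h import *
s=read_state(); print({k:np.round(s[k],3).tolist() for k in('qpos','tool_rot','eef_pos','force','torque','width')})
```

```text
{'qpos': [-0.111, 0.78, 0.331, 2.209, -0.917, 0.285, 0.993], 'tool_rot': [3.137, 0.006, 1.539], 'eef_pos': [448.322, -80.065, 21.767], 'force': [-0.193, -8.012, 7.35], 'torque': [-1.51, 0.424, 0.141], 'width': 11.379}
```

Request:
{"api": "apply_moves", "payload": {
  "increments": [
    {"tx": 0.0,"ty": 0.004,"tz": 0,"rx": 0,"ry": 0,"rz": 0,"claw": 0},
    {"tx": 0.0,"ty": 0.01,"tz": 0,"rx": 0,"ry": 0,"rz": 0,"claw": 0},
    {"tx": 0.0005,"ty": 0.018,"tz": 0,"rx": 0,"ry": 0,"rz": 0,"claw": 0},
    {"tx": 0.0005,"ty": 0.026,"tz": 0,"rx": 0,"ry": 0,"rz": 0,"claw": 0},
    {"tx": 0.001,"ty": 0.031,"tz": 0,"rx": 0,"ry": 0,"rz": 0,"claw": 0},
    {"tx": 0.001,"ty": 0.033,"tz": 0,"rx": 0,"ry": 0,"rz": 0,"claw": 0},
    {"tx": 0.001,"ty": 0.033,"tz": 0,"rx": 0,"ry": 0,"rz": 0,"claw": 0}
  ]
}}

```text
clock: 24.5
eef_pos: [449.4, -46.7, 21.8]
tool_rot: [3.137, 0.006, 1.539]
force: [-0.3, -6.9, 9.2]
width: 11.3
```

Run:
```python
from h import *
s=read_state(); print({k:np.round(s[k],3).tolist() for k in('qpos','tool_rot','eef_pos','force','torque','width')})
snap('top','top9',(126,176,286,286),5)
```

```text
{'qpos': [-0.187, 0.779, 0.334, 2.218, -0.942, 0.282, 0.946], 'tool_rot': [3.137, 0.006, 1.539], 'eef_pos': [449.378, -46.71, 21.766], 'force': [-0.335, -6.895, 9.152], 'torque': [-1.262, 0.369, 0.134], 'width': 11.256}
```

View pics/top9.png

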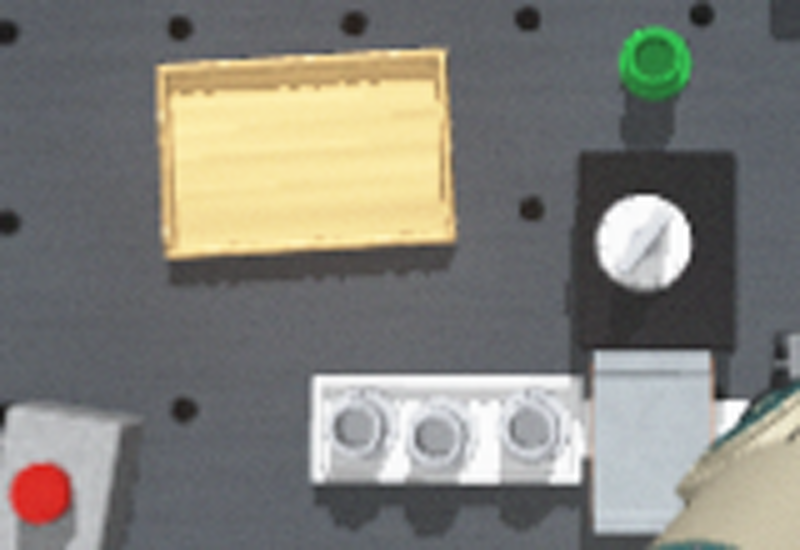

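Run:
```python
from h import *
def f(l,z): 
    l=np.array(l,float); return px2w('top',np.c_[126+(l[:,0]+.5)/5-.5,176+(l[:,1]+.5)/5-.5],z)[:,:2]
t=f([(312,376),(312,486),(581,376),(581,484)],16); print('tray',t.round(1).tolist(),t.mean(0).round(1))
print('rims',f([(357,427),(439,437),(533,427)],45).round(1).tolist())
o=f([(158,66),(446,49),(456,243),(167,259)],18); c=o.mean(0); d=(o[0]+o[3]-o[1]-o[2])/2; d/=np.linalg.norm(d)
print('out',o.round(1).tolist(),c.round(1),d.round(3)); print([(c+k*d).round(1).tolist() for k in(-50,0,50)])
```

```text
tray [[491.7, 246.9], [424.3, 247.8], [487.6, 80.4], [421.5, 81.8]] [456.3 164.2]
rims [[461.6, 215.2], [454.4, 165.7], [459.0, 108.7]]
out [[686.6, 340.1], [692.6, 160.0], [571.5, 156.0], [566.2, 335.6]] [629.2 247.9] [-0.031  1.   ]
[[630.8, 198.0], [629.2, 247.9], [627.7, 297.9]]
```

Request:
{"api": "apply_moves", "payload": {
  "increments": [
    {"tx": 0,"ty": -0.003,"tz": 0,"rx": 0,"ry": 0,"rz": 0,"claw": 0.04},
    {"tx": 0,"ty": -0.003,"tz": 0,"rx": 0,"ry": 0,"rz": 0,"claw": 0.05},
    {"tx": 0,"ty": -0.003,"tz": 0,"rx": 0,"ry": 0,"rz": 0,"claw": 0.05},
    {"tx": 0,"ty": -0.003,"tz": 0.03,"rx": 0,"ry": 0,"rz": 0,"claw": 0.05},
    {"tx": 0,"ty": -0.003,"tz": 0.07,"rx": 0,"ry": 0,"rz": 0,"claw": 0.05},
    {"tx": 0,"ty": -0.003,"tz": 0.11,"rx": 0,"ry": 0,"rz": 0,"claw": 0.06},
    {"tx": 0.0135,"ty": 0.2585,"tz": 0.11,"rx": 0,"ry": 0,"rz": 0.3,"claw": 0.065},
    {"tx": 0.0135,"ty": 0.2585,"tz": 0.11,"rx": 0,"ry": 0,"rz": 0.3,"claw": 0.065},
    {"tx": 0.0135,"ty": 0.2585,"tz": 0.11,"rx": 0,"ry": 0,"rz": 0.3,"claw": 0.065},
    {"tx": 0.0135,"ty": 0.2585,"tz": 0.11,"rx": 0,"ry": 0,"rz": 0.3,"claw": 0.065},
    {"tx": 0.0135,"ty": 0.2585,"tz": 0.11,"rx": 0,"ry": 0,"rz": 0.3,"claw": 0.065},
    {"tx": 0.0135,"ty": 0.2585,"tz": 0.11,"rx": 0,"ry": 0,"rz": 0.3,"claw": 0.065}
  ]
}}

```text
clock: 25.75
eef_pos: [460.0, 223.0, 129.9]
tool_rot: [-3.14, -0.003, 1.579]
force: [-0.2, 0.0, 0.2]
width: 65.1
```

Run:
```python
from h import *
s=read_state(); print({k:np.round(s[k],3).tolist() for k in('qpos','tool_rot','eef_pos','force')})
```

```text
{'qpos': [-0.966, 0.699, 0.724, 2.012, -0.723, 0.706, 0.23], 'tool_rot': [-3.14, -0.003, 1.579], 'eef_pos': [459.964, 222.971, 129.867], 'force': [-0.159, 0.008, 0.189]}
```

Request:
{"api": "apply_moves", "payload": {
  "increments": [
    {"tx": 0,"ty": 0,"tz": 0,"rx": 0,"ry": 0,"rz": 0,"claw": 0.06},
    {"tx": 0,"ty": 0,"tz": 0,"rx": 0,"ry": 0,"rz": 0,"claw": 0.06},
    {"tx": 0,"ty": 0,"tz": -0.04,"rx": 0,"ry": 0,"rz": 0,"claw": 0.06},
    {"tx": 0,"ty": 0,"tz": -0.07,"rx": 0,"ry": 0,"rz": 0,"claw": 0.06}
  ]
}}

```text
clock: 26.15
eef_pos: [461.7, 212.9, 60.3]
tool_rot: [3.141, 0.001, 1.565]
force: [-0.0, 0.1, -0.4]
width: 59.8
```

Request:
{"api": "apply_moves", "payload": {
  "increments": [
    {"tx": 0,"ty": 0.001,"tz": -0.025,"rx": 0,"ry": 0,"rz": 0,"claw": 0.06},
    {"tx": 0,"ty": 0.001,"tz": -0.04,"rx": 0,"ry": 0,"rz": 0,"claw": 0.055},
    {"tx": 0,"ty": 0.001,"tz": -0.04,"rx": 0,"ry": 0,"rz": 0,"claw": 0},
    {"tx": 0,"ty": 0.001,"tz": -0.04,"rx": 0,"ry": 0,"rz": 0,"claw": 0},
    {"tx": 0,"ty": 0.001,"tz": -0.04,"rx": 0,"ry": 0,"rz": 0,"claw": 0},
    {"tx": 0,"ty": 0.001,"tz": -0.04,"rx": 0,"ry": 0,"rz": 0,"claw": 0},
    {"tx": 0,"ty": 0.001,"tz": -0.04,"rx": 0,"ry": 0,"rz": 0,"claw": 0}
  ]
}}

```text
clock: 26.85
eef_pos: [461.1, 214.9, 21.4]
tool_rot: [3.142, 0.001, 1.568]
force: [-3.6, -5.1, 2.3]
width: 32.7
```

Request:
{"api": "apply_moves", "payload": {
  "increments": [
    {"tx": 0,"ty": 0,"tz": 0.03,"rx": 0,"ry": 0,"rz": 0,"claw": 0},
    {"tx": 0,"ty": 0,"tz": 0.06,"rx": 0,"ry": 0,"rz": 0,"claw": 0},
    {"tx": 0.035,"ty": 0.017,"tz": 0.06,"rx": 0,"ry": 0,"rz": 0,"claw": 0},
    {"tx": 0.075,"ty": 0.037,"tz": 0.06,"rx": 0,"ry": 0,"rz": 0,"claw": 0},
    {"tx": 0.115,"ty": 0.057,"tz": 0.06,"rx": 0,"ry": 0,"rz": 0,"claw": 0},
    {"tx": 0.15,"ty": 0.074,"tz": 0.06,"rx": 0,"ry": 0,"rz": 0,"claw": 0},
    {"tx": 0.166,"ty": 0.082,"tz": 0.06,"rx": 0,"ry": 0,"rz": 0,"claw": 0},
    {"tx": 0.166,"ty": 0.082,"tz": 0.06,"rx": 0,"ry": 0,"rz": 0,"claw": 0},
    {"tx": 0.166,"ty": 0.082,"tz": 0.04,"rx": 0,"ry": 0,"rz": 0,"claw": 0},
    {"tx": 0.166,"ty": 0.082,"tz": 0.02,"rx": 0,"ry": 0,"rz": 0,"claw": 0},
    {"tx": 0.166,"ty": 0.082,"tz": 0.006,"rx": 0,"ry": 0,"rz": 0,"claw": 0},
    {"tx": 0.166,"ty": 0.082,"tz": 0.002,"rx": 0,"ry": 0,"rz": 0,"claw": 0}
  ]
}}

```text
clock: 28.05
eef_pos: [624.8, 298.0, 20.9]
tool_rot: [-3.136, 0.001, 1.569]
force: [-7.5, -0.5, 15.2]
width: 32.5
```

Request:
{"api": "apply_moves", "payload": {
  "increments": [
    {"tx": 0,"ty": 0,"tz": 0.001,"rx": 0,"ry": 0,"rz": 0,"claw": 0.045},
    {"tx": 0,"ty": 0,"tz": 0.001,"rx": 0,"ry": 0,"rz": 0,"claw": 0.055},
    {"tx": 0,"ty": 0,"tz": 0.001,"rx": 0,"ry": 0,"rz": 0,"claw": 0.055},
    {"tx": 0,"ty": 0,"tz": 0.03,"rx": 0,"ry": 0,"rz": 0,"claw": 0.055},
    {"tx": 0,"ty": 0,"tz": 0.07,"rx": 0,"ry": 0,"rz": 0,"claw": 0.055},
    {"tx": -0.04,"ty": -0.0306,"tz": 0.07,"rx": 0,"ry": 0,"rz": 0,"claw": 0.06},
    {"tx": -0.08,"ty": -0.0613,"tz": 0.07,"rx": 0,"ry": 0,"rz": 0,"claw": 0.06},
    {"tx": -0.12,"ty": -0.092,"tz": 0.07,"rx": 0,"ry": 0,"rz": 0,"claw": 0.06},
    {"tx": -0.155,"ty": -0.1187,"tz": 0.07,"rx": 0,"ry": 0,"rz": 0,"claw": 0.06},
    {"tx": -0.173,"ty": -0.1325,"tz": 0.07,"rx": 0,"ry": 0,"rz": 0,"claw": 0.06},
    {"tx": -0.173,"ty": -0.1325,"tz": 0.07,"rx": 0,"ry": 0,"rz": 0,"claw": 0.06},
    {"tx": -0.173,"ty": -0.1325,"tz": 0.05,"rx": 0,"ry": 0,"rz": 0,"claw": 0.06}
  ]
}}

```text
clock: 29.25
eef_pos: [457.0, 166.4, 74.9]
tool_rot: [3.135, -0.002, 1.568]
force: [1.1, 0.9, 0.6]
width: 60.1
```

Run:
```python
from h import *
s=read_state(); print({k:np.round(s[k],3).tolist() for k in('qpos','tool_rot','eef_pos','force')})
snap('side','side10',(120,140,280,260),5)
```

```text
{'qpos': [-0.795, 0.745, 0.597, 2.115, -0.853, 0.531, 0.442], 'tool_rot': [3.135, -0.002, 1.568], 'eef_pos': [457.037, 166.384, 74.931], 'force': [1.117, 0.885, 0.58]}
```

View pics/side10.png

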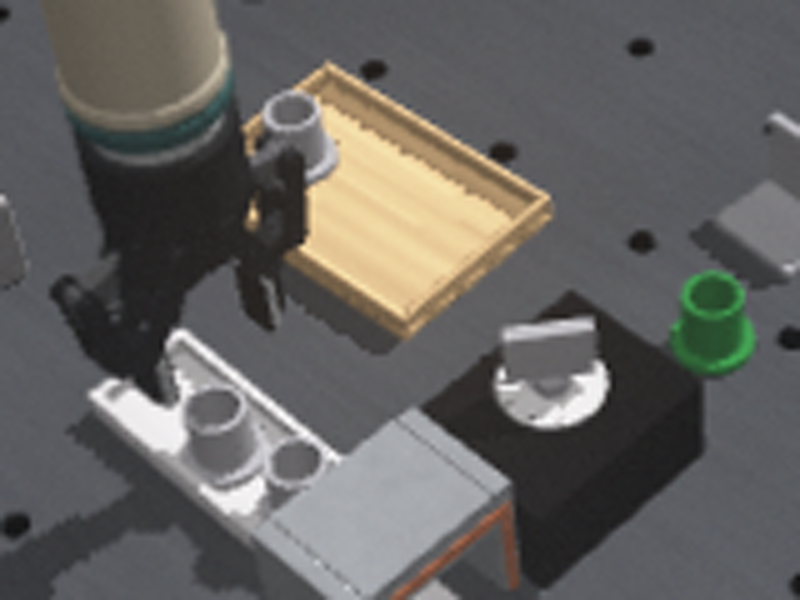

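Request:
{"api": "apply_moves", "payload": {
  "increments": [
    {"tx": 0,"ty": 0,"tz": 0,"rx": 0,"ry": 0,"rz": 0,"claw": 0.06},
    {"tx": 0,"ty": 0,"tz": -0.03,"rx": 0,"ry": 0,"rz": 0,"claw": 0.06},
    {"tx": 0,"ty": 0,"tz": -0.052,"rx": 0,"ry": 0,"rz": 0,"claw": 0.055},
    {"tx": 0,"ty": 0,"tz": -0.052,"rx": 0,"ry": 0,"rz": 0,"claw": 0.055},
    {"tx": 0,"ty": 0,"tz": -0.052,"rx": 0,"ry": 0,"rz": 0,"claw": 0},
    {"tx": 0,"ty": 0,"tz": -0.052,"rx": 0,"ry": 0,"rz": 0,"claw": 0},
    {"tx": 0,"ty": 0,"tz": -0.052,"rx": 0,"ry": 0,"rz": 0,"claw": 0},
    {"tx": 0,"ty": 0,"tz": -0.052,"rx": 0,"ry": 0,"rz": 0,"claw": 0},
    {"tx": 0,"ty": 0,"tz": -0.052,"rx": 0,"ry": 0,"rz": 0,"claw": 0}
  ]
}}

```text
clock: 30.2
eef_pos: [455.4, 165.9, 22.1]
tool_rot: [3.139, -0.001, 1.569]
force: [-0.2, -1.5, 7.5]
width: 31.5
```

Request:
{"api": "apply_moves", "payload": {
  "increments": [
    {"tx": 0,"ty": 0,"tz": 0.03,"rx": 0,"ry": 0,"rz": 0,"claw": 0},
    {"tx": 0,"ty": 0,"tz": 0.06,"rx": 0,"ry": 0,"rz": 0,"claw": 0},
    {"tx": 0.035,"ty": 0.017,"tz": 0.06,"rx": 0,"ry": 0,"rz": 0,"claw": 0},
    {"tx": 0.075,"ty": 0.036,"tz": 0.06,"rx": 0,"ry": 0,"rz": 0,"claw": 0},
    {"tx": 0.115,"ty": 0.055,"tz": 0.06,"rx": 0,"ry": 0,"rz": 0,"claw": 0},
    {"tx": 0.155,"ty": 0.074,"tz": 0.06,"rx": 0,"ry": 0,"rz": 0,"claw": 0},
    {"tx": 0.173,"ty": 0.082,"tz": 0.06,"rx": 0,"ry": 0,"rz": 0,"claw": 0},
    {"tx": 0.173,"ty": 0.082,"tz": 0.06,"rx": 0,"ry": 0,"rz": 0,"claw": 0},
    {"tx": 0.173,"ty": 0.082,"tz": 0.04,"rx": 0,"ry": 0,"rz": 0,"claw": 0},
    {"tx": 0.173,"ty": 0.082,"tz": 0.02,"rx": 0,"ry": 0,"rz": 0,"claw": 0},
    {"tx": 0.173,"ty": 0.082,"tz": 0.006,"rx": 0,"ry": 0,"rz": 0,"claw": 0},
    {"tx": 0.173,"ty": 0.082,"tz": 0.003,"rx": 0,"ry": 0,"rz": 0,"claw": 0}
  ]
}}

```text
clock: 31.4
eef_pos: [625.0, 247.3, 22.2]
tool_rot: [-3.137, 0.001, 1.569]
force: [-4.1, -1.3, 5.9]
width: 31.1
```

Request:
{"api": "apply_moves", "payload": {
  "increments": [
    {"tx": 0,"ty": 0,"tz": 0,"rx": 0,"ry": 0,"rz": 0,"claw": 0.045},
    {"tx": 0,"ty": 0,"tz": 0,"rx": 0,"ry": 0,"rz": 0,"claw": 0.055},
    {"tx": 0,"ty": 0,"tz": 0,"rx": 0,"ry": 0,"rz": 0,"claw": 0.055},
    {"tx": 0,"ty": 0,"tz": 0.03,"rx": 0,"ry": 0,"rz": 0,"claw": 0.055},
    {"tx": 0,"ty": 0,"tz": 0.07,"rx": 0,"ry": 0,"rz": 0,"claw": 0.055},
    {"tx": -0.04,"ty": -0.033,"tz": 0.07,"rx": 0,"ry": 0,"rz": 0,"claw": 0.06},
    {"tx": -0.08,"ty": -0.066,"tz": 0.07,"rx": 0,"ry": 0,"rz": 0,"claw": 0.06},
    {"tx": -0.12,"ty": -0.099,"tz": 0.07,"rx": 0,"ry": 0,"rz": 0,"claw": 0.06},
    {"tx": -0.155,"ty": -0.128,"tz": 0.07,"rx": 0,"ry": 0,"rz": 0,"claw": 0.06},
    {"tx": -0.1685,"ty": -0.139,"tz": 0.07,"rx": 0,"ry": 0,"rz": 0,"claw": 0.06},
    {"tx": -0.1685,"ty": -0.139,"tz": 0.07,"rx": 0,"ry": 0,"rz": 0,"claw": 0.06},
    {"tx": -0.1685,"ty": -0.139,"tz": 0.05,"rx": 0,"ry": 0,"rz": 0,"claw": 0.06}
  ]
}}

```text
clock: 32.6
eef_pos: [461.9, 109.4, 75.9]
tool_rot: [3.135, -0.002, 1.569]
force: [1.2, -0.0, -0.8]
width: 59.7
```

Request:
{"api": "apply_moves", "payload": {
  "increments": [
    {"tx": 0,"ty": 0,"tz": 0,"rx": 0,"ry": 0,"rz": 0,"claw": 0.06},
    {"tx": 0,"ty": 0,"tz": -0.03,"rx": 0,"ry": 0,"rz": 0,"claw": 0.06},
    {"tx": 0,"ty": 0,"tz": -0.053,"rx": 0,"ry": 0,"rz": 0,"claw": 0.055},
    {"tx": 0,"ty": 0,"tz": -0.053,"rx": 0,"ry": 0,"rz": 0,"claw": 0.055}
  ]
}}

```text
clock: 33.0
eef_pos: [458.7, 109.3, 19.4]
tool_rot: [-3.139, -0.0, 1.569]
force: [-0.1, 1.2, 0.7]
width: 55.2
```

Request:
{"api": "apply_moves", "payload": {
  "increments": [
    {"tx": 0,"ty": 0,"tz": 0,"rx": 0,"ry": 0,"rz": 0,"claw": 0},
    {"tx": 0,"ty": 0,"tz": 0,"rx": 0,"ry": 0,"rz": 0,"claw": 0},
    {"tx": 0,"ty": 0,"tz": 0,"rx": 0,"ry": 0,"rz": 0,"claw": 0},
    {"tx": 0,"ty": 0,"tz": 0,"rx": 0,"ry": 0,"rz": 0,"claw": 0},
    {"tx": 0,"ty": 0,"tz": 0,"rx": 0,"ry": 0,"rz": 0,"claw": 0}
  ]
}}

```text
clock: 33.5
eef_pos: [458.9, 109.0, 22.0]
tool_rot: [3.141, -0.001, 1.569]
force: [-2.5, -0.1, 7.2]
width: 32.0
```

Request:
{"api": "apply_moves", "payload": {
  "increments": [
    {"tx": 0,"ty": 0,"tz": 0.03,"rx": 0,"ry": 0,"rz": 0,"claw": 0},
    {"tx": 0,"ty": 0,"tz": 0.06,"rx": 0,"ry": 0,"rz": 0,"claw": 0},
    {"tx": 0.035,"ty": 0.018,"tz": 0.06,"rx": 0,"ry": 0,"rz": 0,"claw": 0},
    {"tx": 0.075,"ty": 0.039,"tz": 0.06,"rx": 0,"ry": 0,"rz": 0,"claw": 0},
    {"tx": 0.115,"ty": 0.06,"tz": 0.06,"rx": 0,"ry": 0,"rz": 0,"claw": 0},
    {"tx": 0.155,"ty": 0.081,"tz": 0.06,"rx": 0,"ry": 0,"rz": 0,"claw": 0},
    {"tx": 0.17,"ty": 0.089,"tz": 0.06,"rx": 0,"ry": 0,"rz": 0,"claw": 0},
    {"tx": 0.17,"ty": 0.089,"tz": 0.06,"rx": 0,"ry": 0,"rz": 0,"claw": 0},
    {"tx": 0.17,"ty": 0.089,"tz": 0.04,"rx": 0,"ry": 0,"rz": 0,"claw": 0},
    {"tx": 0.17,"ty": 0.089,"tz": 0.02,"rx": 0,"ry": 0,"rz": 0,"claw": 0},
    {"tx": 0.17,"ty": 0.089,"tz": 0.006,"rx": 0,"ry": 0,"rz": 0,"claw": 0},
    {"tx": 0.17,"ty": 0.089,"tz": 0.003,"rx": 0,"ry": 0,"rz": 0,"claw": 0}
  ]
}}

```text
clock: 34.7
eef_pos: [627.0, 197.3, 22.4]
tool_rot: [-3.138, 0.001, 1.568]
force: [-0.3, -0.7, -1.0]
width: 32.1
```

Request:
{"api": "apply_moves", "payload": {
  "increments": [
    {"tx": 0,"ty": 0,"tz": -0.0005,"rx": 0,"ry": 0,"rz": 0,"claw": 0.045},
    {"tx": 0,"ty": 0,"tz": -0.0005,"rx": 0,"ry": 0,"rz": 0,"claw": 0.055},
    {"tx": 0,"ty": 0,"tz": -0.0005,"rx": 0,"ry": 0,"rz": 0,"claw": 0.055},
    {"tx": 0,"ty": 0,"tz": 0.03,"rx": 0,"ry": 0,"rz": 0,"claw": 0.055},
    {"tx": 0,"ty": 0,"tz": 0.07,"rx": 0,"ry": 0,"rz": 0,"claw": 0.055},
    {"tx": 0,"ty": 0,"tz": 0.11,"rx": 0,"ry": 0,"rz": 0,"claw": 0.055},
    {"tx": 0,"ty": 0,"tz": 0.15,"rx": 0,"ry": 0,"rz": 0,"claw": 0.055},
    {"tx": 0,"ty": 0,"tz": 0.2,"rx": 0,"ry": 0,"rz": 0,"claw": 0.055},
    {"tx": -0.03,"ty": -0.04,"tz": 0.2,"rx": 0,"ry": 0,"rz": 0,"claw": 0.055},
    {"tx": -0.06,"ty": -0.08,"tz": 0.2,"rx": 0,"ry": 0,"rz": 0,"claw": 0.055},
    {"tx": -0.09,"ty": -0.12,"tz": 0.2,"rx": 0,"ry": 0,"rz": 0,"claw": 0.055},
    {"tx": -0.1,"ty": -0.16,"tz": 0.2,"rx": 0,"ry": 0,"rz": 0,"claw": 0.055}
  ]
}}

```text
clock: 35.9
eef_pos: [525.7, 36.8, 224.6]
tool_rot: [-3.14, -0.002, 1.569]
force: [0.7, -0.0, -0.3]
width: 55.3
```

Request:
{"api": "apply_moves", "payload": {
  "increments": [
    {"tx": 0,"ty": -0.05,"tz": 0,"rx": 0,"ry": 0,"rz": 0,"claw": 0.055},
    {"tx": 0,"ty": -0.1,"tz": 0,"rx": 0,"ry": 0,"rz": 0,"claw": 0.055},
    {"tx": 0,"ty": -0.15,"tz": 0,"rx": 0,"ry": 0,"rz": 0,"claw": 0.055},
    {"tx": 0,"ty": -0.19,"tz": 0,"rx": 0,"ry": 0,"rz": 0,"claw": 0.055},
    {"tx": 0,"ty": -0.2,"tz": 0,"rx": 0,"ry": 0,"rz": 0,"claw": 0.055},
    {"tx": 0,"ty": -0.2,"tz": 0,"rx": 0,"ry": 0,"rz": 0,"claw": 0.055},
    {"tx": 0,"ty": -0.2,"tz": 0,"rx": 0,"ry": 0,"rz": 0,"claw": 0.055}
  ]
}}

```text
clock: 36.6
eef_pos: [529.1, -160.7, 223.9]
tool_rot: [3.141, -0.002, 1.57]
force: [-0.1, 1.0, 0.3]
width: 55.0
```

Run:
```python
from h import *
s=read_state(); print({k:np.round(s[k],3).tolist() for k in('eef_pos','qd')})
snap('top','top11',(126,166,286,286),5)
```

```text
{'eef_pos': [529.052, -160.747, 223.874], 'qd': [-0.026, 0.001, -0.012, 0.003, 0.001, 0.002, 0.001]}
```

View pics/top11.png

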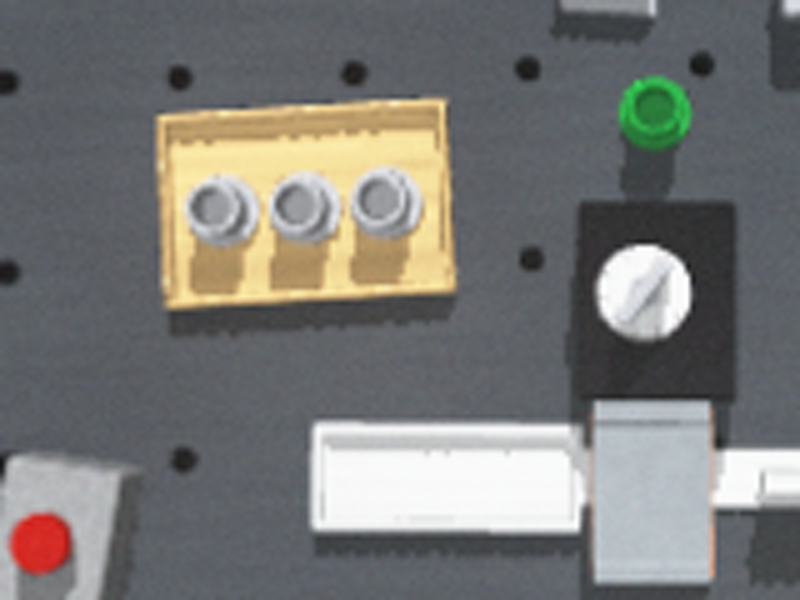

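Run:
```python
from h import *
def f(l,z): 
    l=np.array(l,float); return px2w('top',np.c_[126+(l[:,0]+.5)/5-.5,166+(l[:,1]+.5)/5-.5],z)[:,:2].round(1).tolist()
print('rims',f([(215,206),(300,205),(383,200)],45)); print('tray',f([(312,424),(312,533),(581,424),(581,533)],16))
finish_job()
```

```text
rims [[627.9, 299.5], [627.2, 247.6], [629.0, 196.8]]
tray [[492.9, 246.9], [426.1, 247.7], [488.8, 80.3], [422.1, 81.8]]
the job is handed in; nothing more can be done
```

The job is done and handed in at about 37 s of the 210 s allowed. The hand-in gave no verdict, so what follows is from my own measurements.

- **Key:** I gripped the wing and wound it about 3.2 rad clockwise. At the end the wrist torque rose sharply, from about 0.1 to 1.9 N·m, which I took as the stop. There is no direct reading of the key's angle. In the last picture the wing stands where I left it.
- **Stubs:** Three grey stubs were on the table, and all three went into the shuttle tray. I left the two green look-alikes alone.
- **Shuttle:** I slid it along the table by its fin through the tunnel, and the push force stayed under about 10 N. Its tray centre now measures about 128 mm past the tunnel's middle (110 mm needed).
- **Unloading:** The last top picture shows the three stubs upright in the out-tray. They measure within about 2 mm of its centre line across, and at about -51, 0 and +52 mm along its length. The limits are 42 mm and 72 mm.

The last picture shows the arm clear of everything. The bystanders visible in it look undisturbed, but I didn't measure them. No check failed or disagreed.

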